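# Park the aerosol can in the empty bay

### The job

One aerosol can has been left standing out on the bench. Push it, with the fingertips low on its body, along the bench into the empty one of the two low bays until it is fully home against the back of the bay, standing upright, then take the hand away. Do not grip, lift or tip the can, and leave the roll of tape in the other bay and the other things where they are.

Things in the scene. Friction and masses are not known exactly. Their poses are not given: they have to be found in the camera images.
- loose_can: white aerosol can standing free on the bench outside the bays, to the right of their mouths; 68 mm diameter, 226 mm tall with nozzle, 0.25 to 0.4 kg. Origin: centre of its underside, z up its axis; yaw means nothing. Pushed within about 25 mm of the bench it slides, pushed high it tips. A gripper pointing straight down hits it with its wide body first: lean the tool so that the fingertips lead.
- empty_bay: fixed low aluminium bay, no floor; walls 20 mm high, 5 mm thick. Origin on the bench at the axis of a can fully home; +x points into the bay, y across. Back wall's inner face at x = 34.5 mm, foot lugs behind to x = 65; side walls 86 mm apart inside from x = 0 to the back; from x = 0 guides flare out at 35 degrees to a 140 mm mouth at x = -40 mm. This one is empty, the goal of the push.
- taken_bay: fixed low aluminium bay, no floor; walls 20 mm high, 5 mm thick. Origin on the bench at the axis of a can fully home; +x points into the bay, y across. Back wall's inner face at x = 34.5 mm, foot lugs behind to x = 65; side walls 86 mm apart inside from x = 0 to the back; from x = 0 guides flare out at 35 degrees to a 140 mm mouth at x = -40 mm. This one already has a roll of tape in it.
- tape_roll: roll of black tape lying flat in the taken bay, 67 mm diameter, 19 mm high, loose; to be left alone. Origin at the centre of its underside.
- oil_bottle: small amber bottle with black cap, 32 mm diameter, 77 mm tall; a loose bystander. Origin at the centre of its underside.
- tape_measure: tape measure standing on edge, 34 x 85 x 63 mm; a loose bystander. Origin at the centre of its underside.
- bit_box: flat closed bit box, 58 x 95 x 25 mm; a loose bystander. Origin at the centre of its underside.
- torch: black pocket torch lying down, 31 x 105 x 31 mm; a loose bystander. Origin at the centre of its underside.
- glue_bottle: small white bottle, 34 mm diameter, 69 mm tall; a loose bystander. Origin at the centre of its underside.
- ref_block: pale square reference block, 40 x 40 x 18 mm; a loose bystander. Origin at the centre of its underside.
Mind the look-alikes: they are no part of the job. What is shaped like the loose_can but turquoise is not meant.

How it is judged:
On the way:
1. the can, still upright, enters the flared mouth of the empty bay (x of loose_can in the frame of empty_bay above -0.06 m and y of loose_can in the frame of empty_bay between -0.05 and 0.05 m and angle between loose_can's own z axis and vertical below 0.2 rad), for 0.1 s.
At the end, for the whole second after the job is handed in: The loose can stands upright (within 3 degrees), at rest on the bench between the side walls of the empty bay, with its side within 8 mm of the back wall (x of loose_can in the frame of empty_bay between -0.008 and 0.006 m and y of loose_can in the frame of empty_bay between -0.014 and 0.014 m and angle between loose_can's own z axis and vertical below 0.05 rad and height (world z) of loose_can below 0.004 m and linear speed of loose_can below 0.02 m/s); the robot touches nothing.
It fails at once if the can tips (leans more than about 11 degrees) (angle between loose_can's own z axis and vertical above 0.2 rad).
It fails at once if the can is lifted off the bench (height (world z) of loose_can above 0.012 m).
It fails at once if the can is taken between the fingers as in a grasp (horizontal distance between the grasp point and loose_can below 0.018 m and height (world z) of the grasp point below 0.2 m and contact force between the fingers and loose_can above 0.5 N).
It fails at once if the fingers push the can in its upper half (height (world z) of the grasp point above 0.12 m and contact force between the fingers and loose_can above 0.5 N).
It fails at once if the tape roll or a bystander is moved more than 20 mm (distance of any of tape_roll, oil_bottle, tape_measure, bit_box, torch, glue_bottle, ref_block from where it was at the start of the episode above 0.02 m).
It also fails if it takes over 61 s, if anything falls off the work surface, if the arm or the gripper's body presses on something with over 40 N, if the wrist force passes 120 N, or if a joint passes its speed limit or range.

### The arm

A 6-joint arm with a two-finger parallel gripper is mounted at the origin on a cart in front of the work surface, level with it; the furniture and walls round the work are solid. World frame = base frame: x ahead of the robot, y to its left, z up, the work surface at z = 0. Lengths are in m, angles in rad, forces in N, time in s.
With the tool pointing down it reaches from about 0.275 to 0.75 m from the base axis. Payload 10.2 kg.
Tool frame: the origin (TCP) lies midway between the tips of the shut fingers; the grasp point (between the pads) lies 19 mm behind it (arm.pinch_z is the distance from the TCP to the grasp point, in m); x points along the fingers, z is the direction in which the jaws open and shut, and the axes are right-handed (so a half turn about x gives the same grasp; the last joint's range is limited). The gripper opens to 88 mm and grips with 3 to 60 N. Pads are 18 mm wide; open, the fingers measure 123 mm over their backs; the gripper's body (75 mm by 187 mm) begins 45 mm behind the grasp point.
Start: joints at [0.998, 0.313, 1.498, -0, 1.331, -0.223], TCP at [0.18, 0.493, 0.239] pointing down, gripper open.
Joint ranges: [-2.94, 2.94], [-0.97, 2.17], [0.19, 2.56], [-1.23, 4.37], [0.02, 3.11], [-2.88, 2.88]. Speed limits (rad/s): [2.39, 2.39, 3.01, 3.14, 3.14, 3.14].

### API

Orientations are given as a unit quaternion [w, x, y, z].
In Python, from bench import arm gives the robot as it stands.
- The arm moves only by the tool move_arm, never from a script. Its argument "moves" is a list that holds one entry, the list of rows, each a list of 5 numbers: the finger opening in m, from 0 to 0.0881, then the shift along the tool's x, y, z in m, then the turn about the tool's x in rad. In form: [[[grip, tx, ty, tz, spin], ...]]. A call has 1 to 12 rows; each row shifts and turns the commanded pose from where the row before left it, along the tool's axes as they then stand; what a row does not reach is not made up. A row lasts 1/8 s, in which the tool goes at most 62.5 mm and 10.7 degrees, less where a joint would pass 70% of its speed; a pose out of reach is approached as far as the arm can. A call with a gripper value outside its range is refused whole. The fingers move at their own pace and stop on an object; "force" is the grip in N (left out, the last holds). Time passes only in rows, so rows that do not move let the fingers close. It gives the time, the measured TCP pose, the force and the opening at its end, in the units of the state.
- arm.get_state(): the state, without advancing time (a new reading comes with each control period).
- arm.snapshot(name): name is "side" or "top"; returns a dict with "frame" (400x640x3 uint8, blue, green, red), "depth" (400x640 float32, m along the optical axis (not along the pixel's ray), 0 where there is no reading), "fx", "fy", "cx", "cy" (pixels), "R" (3x3) and "t" (3): a world point X has camera coordinates R X + t. Camera axes: x right, y down, z forward; pixel columns grow to the right and rows downward; lengths in m; the calibration is good to about 2 mm. A picture is of the moment at which its call begins.
- arm.finish_job(): hands the job in, once; it reports no verdict.
Trained networks look in a picture, given as the dict that the camera call returned (one of the last four; its "shot" number tells which), for a name from the list of things; names that differ only in an ending like _2 or _b are one class to them, and where a whole thing is asked for, a point or a joint stands for the part that bears it (a point fixed in the world has none). Each returns a list of dicts, best first, with "p" (0 to 1); they miss things now and then, are a little off and sometimes report something else, mostly with a low value. They report only what shows in the picture. A call takes as long as a camera call. They do not tell look-alikes from the thing itself.
- arm.look_for(picture, label): "position" ([column, row] in pixels, amid what is visible of it).
- arm.pinpoint(picture, label): "position" ([column, row] in pixels: a listed point, or the origin of a listed thing).
The state is a dict: "clock": time; "joints": joint angles; "dq": joint speeds; "tau": joint torques, N m; "eef_pos": TCP position; "ee_rot": TCP orientation; "wrist_force": force on the tool from outside, world axes, zero at the start; "wrist_torque": the same for the moment, N m; "finger_gap": finger opening in m.
Only numpy, scipy, OpenCV 4.12 (cv2) and the standard library are available. Lean on these libraries where they do the work, as an engineer would, in place of code of your own. Each camera call takes 0.05 s, during which the arm holds its last target.

## Working session

There is one attempt and no reset: what is moved stays moved. The work goes in short steps, Python scripts to look and compute and a tool call to move; the robot and the scene stay as the last step left them, time stands still between calls to the robot, and variables do not carry over. Pictures are saved under pics/ and viewed, and the job is handed in when it is done.

Besides the shell and the picture viewer there is one more tool, called in YAML: its name, and indented under it one key for each argument. move_arm: Moves the arm, as the interface text tells. Its arguments: {"type":"object","properties":{"moves":{"type":"array"},"force":{"type":"number"}},"required":["moves"]}

```bash
mkdir -p pics; ls; cat > h.py <<'E'
from bench import arm
import numpy as np, cv2
def px2w(p,u,v,z=None):
    R=np.array(p["R"]);t=np.array(p["t"])
    ray=np.array([(u-p["cx"])/p["fx"],(v-p["cy"])/p["fy"],1.])
    C=-R.T@t; d=R.T@ray
    if z is None:
        return C+d*p["depth"][int(round(v)),int(round(u))]
    return C+d*(z-C[2])/d[2]
def w2px(p,X):
    c=np.array(p["R"])@np.array(X)+np.array(p["t"]); return p["fx"]*c[0]/c[2]+p["cx"],p["fy"]*c[1]/c[2]+p["cy"]
E
python3 - <<'E'
from h import *
print(arm.get_state())
for n in("top","side"):
    p=arm.snapshot(n); cv2.imwrite(f"pics/{n}0.png",p["frame"])
    R=np.array(p["R"]);print(n,p["fx"],p["cx"],p["cy"],-R.T@np.array(p["t"]),R.tolist())
    for l in["loose_can","empty_bay","taken_bay","tape_roll","oil_bottle","tape_measure","bit_box","torch","glue_bottle","ref_block"]:
        for r in arm.pinpoint(p,l)[:3]:
            u,v=r["position"];print(l,round(r["p"],2),round(u),round(v),px2w(p,u,v,0).round(3))
E
```

```text
pics
{'clock': 0.0, 'joints': array([ 9.97617800e-01,  3.13429275e-01,  1.49842769e+00, -1.08163706e-05,
        1.33105477e+00, -2.23371201e-01]), 'dq': array([ 0.00038077, -0.00019565,  0.00049215, -0.00094885,  0.00071491,
        0.00019997]), 'tau': array([-5.75281447e-04, -4.02195847e+01, -2.52276492e+01,  6.94992556e-02,
        3.51316750e-02, -9.25179711e-05]), 'eef_pos': array([0.1797822 , 0.49298258, 0.23817523]), 'ee_rot': array([ 0.57894719, -0.40554518,  0.57980809,  0.40518617]), 'wrist_force': array([ 0.97859088, -0.73155195, -0.18443376]), 'wrist_torque': array([-0.05117584,  0.01647719, -0.01183056]), 'finger_gap': 0.08786747220446835}
top 453.9240417616979 329.3134447580612 196.29370995794454 [ 0.40170238 -0.04657207  1.56075438] [[0.005325055517362542, -0.9999272707776431, -0.010821133901348888], [-0.9947246434730384, -0.004188150201505776, -0.10249557583294447], [0.10244280087528972, 0.011309843193587731, -0.9946746000555973]]
loose_can 0.93 394 210 [ 0.517 -0.25   0.   ]
loose_can 0.92 402 248 [ 0.385 -0.276  0.   ]
loose_can 0.68 393 170 [ 0.655 -0.248  0.   ]

[... 473 characters left out ...]
34045789797076, 0.022685843485037535], [-0.12824973287252717, 0.5539303169379048, -0.8226258019264882], [0.14653322040776628, -0.8097875479449869, -0.5681303921725843]]
loose_can 0.71 316 178 [ 0.651 -0.23   0.   ]
loose_can 0.7 384 180 [ 0.396 -0.277  0.   ]
empty_bay 0.58 311 236 [0.595 0.111 0.   ]
taken_bay 0.59 369 239 [0.411 0.087 0.   ]
taken_bay 0.38 353 181 [ 0.509 -0.24   0.   ]
tape_roll 0.77 369 240 [0.411 0.09  0.   ]
oil_bottle 0.54 289 186 [ 0.734 -0.154 -0.   ]
tape_measure 0.75 279 287 [0.632 0.351 0.   ]
bit_box 0.4 364 161 [ 0.486 -0.398  0.   ]
torch 0.51 335 157 [ 0.609 -0.406  0.   ]
glue_bottle 0.63 345 295 [0.448 0.343 0.   ]
ref_block 0.63 316 272 [0.545 0.271 0.   ]
```

View pics/top0.png

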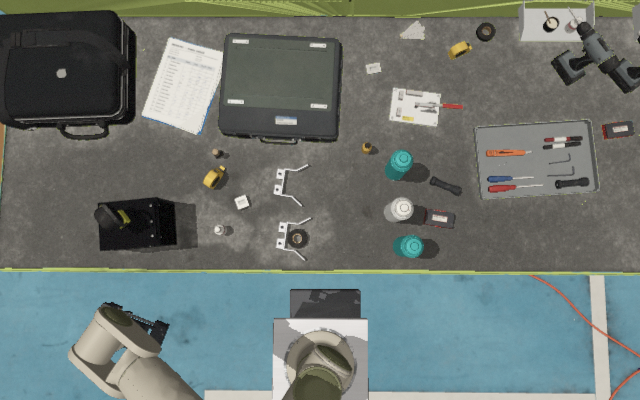

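View pics/side0.png

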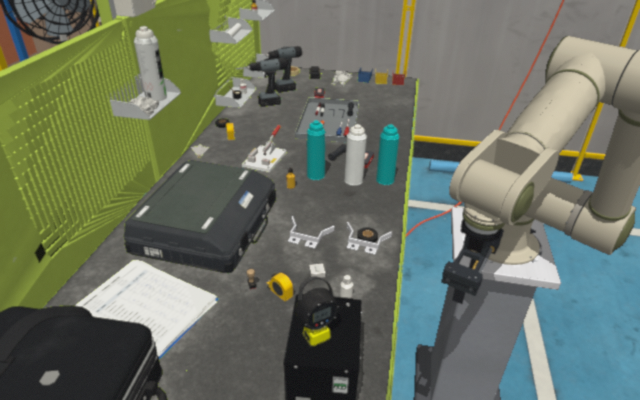

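```bash
python3 - <<'E'
import cv2
a=cv2.imread("pics/top0.png")[140:290,230:470]
cv2.imwrite("pics/topc.png",cv2.resize(a,None,fx=3.3,fy=3.3,interpolation=cv2.INTER_CUBIC))
E
```

```text
(no output)
```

View pics/topc.png

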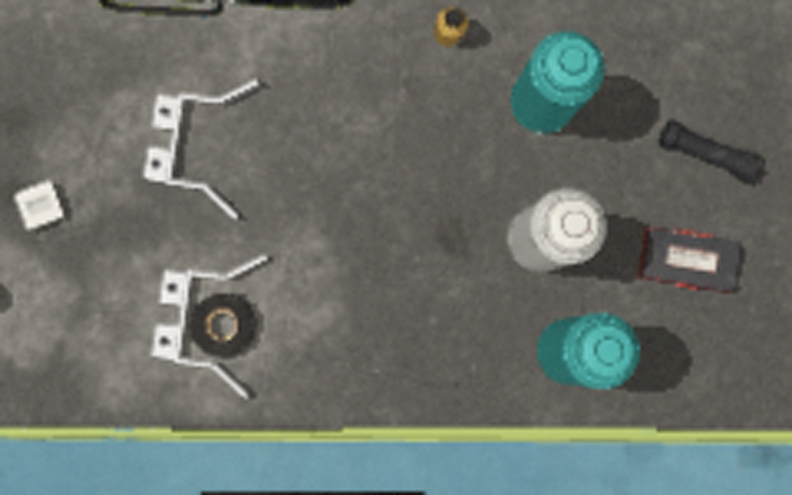

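The can meant is the white one at top (400,210). The two turquoise ones at (400,165) and (410,247) are look-alikes, and the crop confirms the white body. The empty bay is the upper one at (285,185), and the lower one at (290,240) holds the black roll.

The rows can't command a lean directly because they only spin about tool x. I'll check the geometry and see how the arm behaves at its reach limit.

move_arm:
  moves:
    - [[0.04,0,0,0.05,0],[0.04,0,0,0.05,0],[0.04,0,0,0.05,0],[0.04,0,0,0.05,0],[0.04,0,0,0.05,0],[0.04,0,0,0.05,0],[0.04,0,0,0.05,0]]

```text
clock: 2.02
eef_pos: [0.2753, 0.754, 0.2096]
ee_rot: [0.585, -0.4, 0.574, 0.41]
wrist_force: [0.1, 0.1, -0.1]
finger_gap: 0.0404
```

```bash
python3 - <<'E'
from h import *
s=arm.get_state();print(s["clock"],s["joints"].round(3),s["eef_pos"].round(3));print(rot(s).round(3))
E
```

```text
2.025 [ 1.073  1.117  0.195  0.006  1.808 -0.146] [0.275 0.754 0.21 ]
[[ 0.005 -0.939  0.343]
 [ 0.021  0.343  0.939]
 [-1.     0.003  0.022]]
```

move_arm:
  moves:
    - [[0.04,0,0,0.06,0],[0.04,0,0,0.06,0],[0.04,0,0,0.06,0],[0.04,0,0,0.06,0]]

```text
clock: 2.52
eef_pos: [0.2911, 0.7971, 0.1815]
ee_rot: [0.626, -0.37, 0.529, 0.438]
wrist_force: [-0.2, -0.2, 0.5]
finger_gap: 0.0399
```

```bash
python3 - <<'E'
from h import *
s=arm.get_state();print(s["clock"],s["joints"].round(3),s["eef_pos"].round(3));print(rot(s).round(3))
E
```

```text
2.525 [ 1.076  1.161  0.188  0.024  1.627 -0.142] [0.291 0.797 0.182]
[[ 0.057 -0.939  0.338]
 [ 0.157  0.343  0.926]
 [-0.986  0.     0.167]]
```

move_arm:
  moves:
    - [[0.04,0,0,0.06,0],[0.04,0,0,0.06,0],[0.04,0,0,0.06,0],[0.04,0,0,0.06,0]]

```text
clock: 3.02
eef_pos: [0.303, 0.8299, 0.1807]
ee_rot: [0.66, -0.34, 0.485, 0.462]
wrist_force: [0.8, 0.2, 0.3]
finger_gap: 0.04
```

```bash
python3 - <<'E'
from h import *
s=arm.get_state();print(s["clock"],s["joints"].round(4),s["eef_pos"].round(3));print(rot(s).round(3))
p=arm.snapshot("side");cv2.imwrite("pics/s1.png",p["frame"])
E
```

```text
3.025 [ 1.0766  1.1716  0.1874  0.043   1.4831 -0.1418] [0.303 0.83  0.181]
[[ 0.102 -0.939  0.327]
 [ 0.28   0.343  0.897]
 [-0.955 -0.     0.298]]
```

View pics/s1.png

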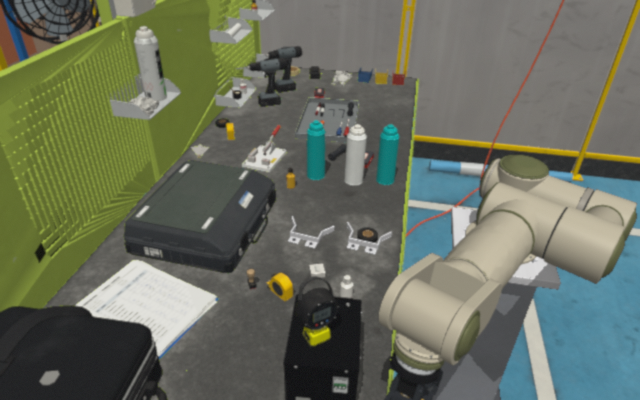

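move_arm:
  moves:
    - [[0.04,0,0.01,0.06,0],[0.04,0,0.01,0.06,0],[0.04,0,0.01,0.06,0],[0.04,0,0,0.06,0],[0.04,0,0,0.06,0],[0.04,0,0,0.06,0],[0.04,0,0,0.06,0],[0.04,0,0,0.06,0]]

```text
clock: 4.08
eef_pos: [0.2992, 0.8771, 0.2588]
ee_rot: [0.716, -0.275, 0.396, 0.504]
wrist_force: [-0.0, -0.5, -0.7]
finger_gap: 0.04
```

```bash
python3 - <<'E'
from h import *
s=arm.get_state();print(s["clock"],s["joints"].round(4),s["eef_pos"].round(3));print(rot(s).round(3))
E
```

```text
4.075 [ 1.0968  1.1074  0.1875  0.0751  1.2877 -0.1252] [0.299 0.877 0.259]
[[ 0.178 -0.94   0.291]
 [ 0.504  0.34   0.794]
 [-0.845  0.005  0.534]]
```

move_arm:
  moves:
    - [[0.04,0,0,0.06,0],[0.04,0,0,0.06,0],[0.04,0,0,0.06,0],[0.04,0,0,0.06,0]]

```text
clock: 4.58
eef_pos: [0.3051, 0.8826, 0.3254]
ee_rot: [0.739, -0.243, 0.351, 0.521]
wrist_force: [-0.1, 0.8, 0.5]
finger_gap: 0.0401
```

```bash
python3 - <<'E'
from h import *
s=arm.get_state();print(s["clock"],s["joints"].round(4),s["eef_pos"].round(3));print(rot(s).round(3))
E
```

```text
4.575 [ 1.0884  1.045   0.1875  0.098   1.227  -0.1342] [0.305 0.883 0.325]
[[ 0.21  -0.941  0.266]
 [ 0.6    0.339  0.725]
 [-0.772  0.007  0.636]]
```

```bash
cat >> h.py <<'E'
def cloud(p):
    d=p["depth"];H,W=d.shape;v,u=np.mgrid[0:H,0:W]
    c=np.stack([(u-p["cx"])/p["fx"]*d,(v-p["cy"])/p["fy"]*d,d],-1)
    return (c-np.array(p["t"]))@np.array(p["R"])
def circ(P,r):
    from scipy.optimize import least_squares
    x=least_squares(lambda c:np.hypot(P[:,0]-c[0],P[:,1]-c[1])-r,P[:,:2].mean(0),loss="soft_l1",f_scale=.003)
    return x.x
E
python3 - <<'E'
from h import *
for n in("top","side"):
    p=arm.snapshot(n);X=cloud(p)
    for nm,c in {"white":(.507,-.248),"turqfar":(.65,-.248),"turqnear":(.388,-.274)}.items():
        m=(np.hypot(X[...,0]-c[0],X[...,1]-c[1])<.065)
        P=X[m&(X[...,2]>.03)&(X[...,2]<.165)];T=X[m&(X[...,2]>.2)]
        if len(P)>10: print(n,nm,len(P),circ(P,.034).round(4))
        if len(T): print("   top",len(T),T.mean(0).round(4),T.max(0).round(3))
    for nm,b in {"bit":(.42,.58,-.5,-.34,.01,.04),"torch":(.55,.68,-.5,-.33,.01,.05)}.items():
        m=(X[...,0]>b[0])&(X[...,0]<b[1])&(X[...,1]>b[2])&(X[...,1]<b[3])&(X[...,2]>b[4])&(X[...,2]<b[5])
        P=X[m];print(n,nm,len(P),np.percentile(P,[2,98],axis=0).round(3).tolist())
    B=X[(X[...,0]>.52)&(X[...,0]<.7)&(X[...,1]>.03)&(X[...,1]<.17)&(X[...,2]>.014)&(X[...,2]<.03)]
    # fit bay: outline of walls in bay frame
    from scipy.optimize import minimize
    def segs():
        s=[((34.5+2.5,-48),(37,48)),((0,45.5),(37,45.5)),((0,-45.5),(37,-45.5)),((-40,72.5),(0,45.5)),((-40,-72.5),(0,-45.5))]
        return np.array(s)/1000
    S=segs()
    def cost(q):
        a=q[2];Rm=np.array([[np.cos(a),np.sin(a)],[-np.sin(a),np.cos(a)]]);Q=(B[:,:2]-q[:2])@Rm.T
        D=[]
        for A,E in S:
            t=np.clip(((Q-A)@(E-A))/((E-A)@(E-A)),0,1);D.append(np.linalg.norm(Q-A-t[:,None]*(E-A),axis=1))
        D=np.min(D,0);return np.minimum(D,.01).sum()
    best=min((minimize(cost,[.605+dx,.095,a0],method="Nelder-Mead") for dx in(-.008,0,.008) for a0 in(1.3,1.4,1.5)),key=lambda r:r.fun)
    print(n,"bay",len(B),best.x.round(4),best.fun/len(B))
E
```

```text
top white 121 [ 0.5083 -0.251 ]
   top 239 [ 0.5066 -0.2501  0.2149] [ 0.531 -0.227  0.232]
top turqfar 161 [ 0.655  -0.2529]
   top 236 [ 0.6539 -0.2506  0.2148] [ 0.68  -0.227  0.23 ]
top turqnear 114 [ 0.3934 -0.2799]
   top 249 [ 0.3945 -0.2782  0.2149] [ 0.418 -0.254  0.229]
top bit 488 [[0.458, -0.463, 0.014], [0.577, -0.355, 0.03]]
top torch 240 [[0.571, -0.47, 0.013], [0.625, -0.375, 0.033]]
top bay 104 [0.6048 0.0945 1.4244] 0.0013609651277956757
side white 613 [ 0.5107 -0.2498]
   top 129 [ 0.509  -0.2384  0.213 ] [ 0.535 -0.216  0.228]
side turqfar 570 [ 0.6573 -0.2517]
   top 124 [ 0.6558 -0.238   0.2126] [ 0.683 -0.217  0.228]
side turqnear 609 [ 0.3958 -0.279 ]
   top 124 [ 0.3965 -0.2664  0.2137] [ 0.422 -0.247  0.229]
side bit 114 [[0.458, -0.456, 0.011], [0.578, -0.344, 0.028]]
side torch 122 [[0.575, -0.466, 0.011], [0.63, -0.367, 0.033]]
side bay 142 [0.6064 0.099  1.439 ] 0.0018618548610145789
```

move_arm:
  moves:
    - [[0.03,-0.038,-0.023,-0.036,0],[0.03,-0.038,-0.023,-0.036,0],[0.03,-0.038,-0.023,-0.036,0],[0.03,-0.038,-0.023,-0.036,0],[0.03,-0.038,-0.023,-0.036,0],[0.03,-0.038,-0.023,-0.036,0],[0.03,-0.038,-0.023,-0.036,0],[0.03,-0.038,-0.023,-0.036,0],[0.03,-0.038,-0.023,-0.036,0],[0.03,-0.038,-0.023,-0.036,0]]

```text
clock: 5.92
eef_pos: [0.3474, 0.3504, 0.3876]
ee_rot: [0.738, -0.244, 0.351, 0.522]
wrist_force: [0.3, -0.1, 0.6]
finger_gap: 0.0301
```

```bash
python3 - <<'E'
from h import *
s=arm.get_state();print(s["clock"],s["joints"].round(3),s["eef_pos"].round(3));print(rot(s).round(3))
p=arm.snapshot("side");cv2.imwrite("pics/s2.png",p["frame"])
q=arm.snapshot("top")
f=cv2.resize(q["frame"],None,fx=1.2,fy=1.2);cv2.imwrite("pics/t2.png",f)
np.savez("c2.npz",s=cloud(p),t=cloud(q))
E
```

```text
5.925 [ 0.268 -0.129  1.746  0.605  1.165 -1.1  ] [0.347 0.35  0.388]
[[ 0.208 -0.942  0.264]
 [ 0.599  0.336  0.727]
 [-0.773  0.007  0.634]]
```

View pics/s2.png

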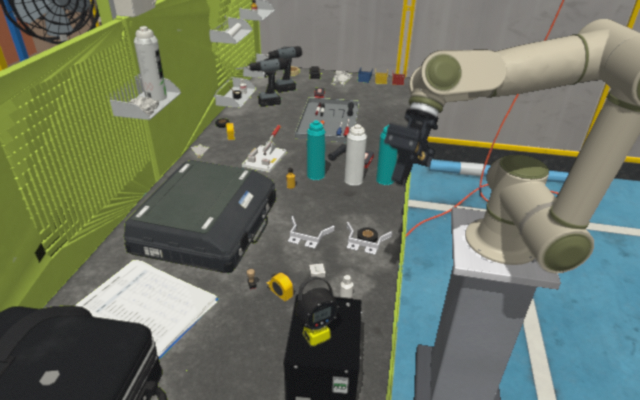

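View pics/t2.png

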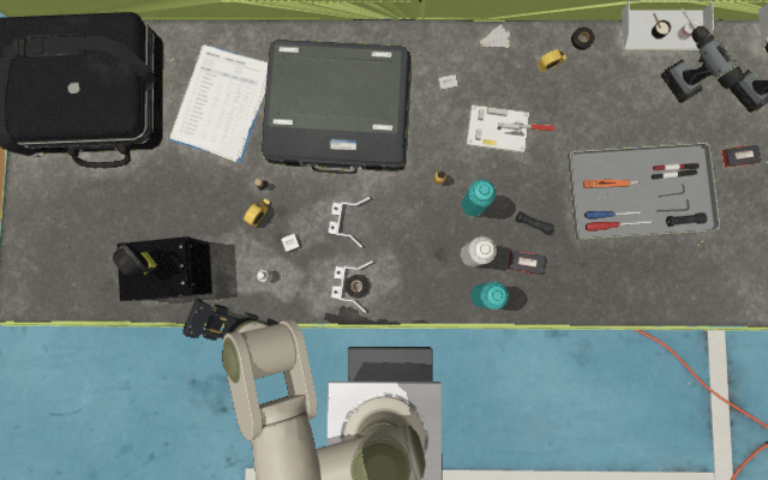

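```bash
python3 - <<'E'
from h import *
s=arm.get_state();R=rot(s);c=np.load("c2.npz")
for n in "st":
    X=c[n].reshape(-1,3);Q=(X-s["eef_pos"])@R
    Q=Q[(abs(Q[:,1])<.13)&(abs(Q[:,2])<.15)&(Q[:,0]>-.3)&(Q[:,0]<.02)]
    for a in np.arange(-.28,.01,.02):
        m=(Q[:,0]>=a)&(Q[:,0]<a+.02)
        if m.sum()>3: print(n,round(a,2),m.sum(),np.percentile(Q[m],[2,98],axis=0)[:,1:].round(3).tolist())
E
```

```text
s -0.28 650 [[-0.008, -0.016], [0.128, 0.071]]
s -0.26 1018 [[-0.052, -0.085], [0.127, 0.073]]
s -0.24 796 [[-0.056, -0.077], [0.097, 0.072]]
s -0.22 496 [[-0.037, -0.009], [0.065, 0.067]]
s -0.2 314 [[-0.031, -0.002], [0.041, 0.041]]
s -0.18 300 [[-0.031, -0.003], [0.038, 0.038]]
s -0.16 420 [[-0.03, -0.029], [0.038, 0.038]]
s -0.14 180 [[-0.016, -0.037], [0.026, 0.02]]
s -0.12 176 [[-0.026, -0.068], [0.036, 0.097]]
s -0.1 492 [[-0.029, -0.08], [0.037, 0.096]]
s -0.08 638 [[-0.03, -0.081], [0.037, 0.088]]
s -0.06 174 [[-0.009, -0.03], [0.016, 0.044]]
s -0.04 157 [[-0.007, -0.028], [0.014, 0.034]]
s -0.02 151 [[-0.006, -0.025], [0.014, 0.033]]
s 0.0 25 [[-0.006, -0.022], [0.012, 0.028]]
t -0.28 951 [[-0.059, -0.077], [0.117, 0.067]]
t -0.26 505 [[-0.064, -0.081], [0.115, 0.069]]
t -0.24 107 [[-0.055, -0.076], [0.091, 0.068]]
t -0.22 99 [[-0.039, -0.008], [0.008, 0.06]]
t -0.2 68 [[-0.039, -0.003], [-0.011, 0.034]]
t -0.18 75 [[-0.037, -0.005], [-0.003, 0.034]]
t -0.16 28 [[-0.036, -0.039], [-0.001, 0.035]]
t -0.12 664 [[-0.033, -0.072], [0.032, 0.09]]
t -0.1 378 [[-0.034, -0.068], [0.033, 0.089]]
t -0.08 103 [[-0.034, -0.083], [0.032, 0.083]]
t -0.02 4 [[0.004, -0.019], [0.009, -0.017]]
```

move_arm:
  moves:
    - [[0.03,0.006,0.049,0.007,0],[0.03,0.006,0.049,0.007,0],[0.03,0.006,0.049,0.007,0],[0.03,0.006,0.049,0.007,0],[0.03,0.006,0.049,0.007,0],[0.03,0.006,0.049,0.007,0],[0.03,0.006,0.049,0.007,0],[0.03,0.006,0.049,0.007,0]]

```text
clock: 7.02
eef_pos: [0.0009, 0.5542, 0.3887]
ee_rot: [0.738, -0.244, 0.351, 0.523]
wrist_force: [1.3, 0.0, 0.3]
finger_gap: 0.0299
```

```bash
python3 - <<'E'
from h import *
s=arm.get_state();print(s["clock"],s["joints"].round(3),s["eef_pos"].round(3));print(rot(s).round(3))
p=arm.snapshot("side");cv2.imwrite("pics/s3.png",p["frame"])
E
```

```text
7.025 [ 1.406 -0.007  1.631 -0.142  0.842  0.237] [0.001 0.554 0.389]
[[ 0.207 -0.942  0.264]
 [ 0.6    0.335  0.727]
 [-0.773  0.008  0.635]]
```

View pics/s3.png

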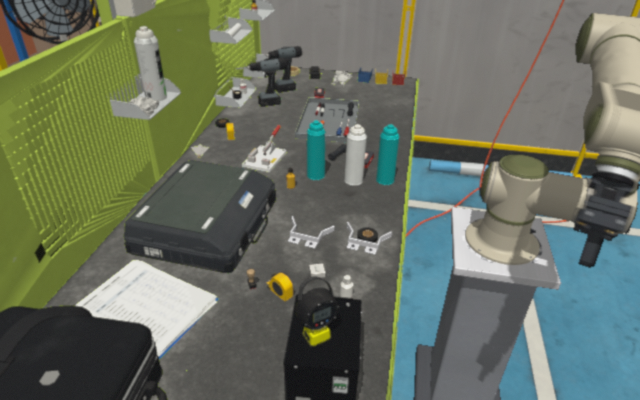

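move_arm:
  moves:
    - [[0.03,-0.024,0.04,-0.029,0],[0.03,-0.024,0.04,-0.029,0],[0.03,-0.024,0.04,-0.029,0],[0.03,-0.024,0.04,-0.029,0],[0.03,-0.024,0.04,-0.029,0],[0.03,-0.024,0.04,-0.029,0],[0.03,-0.024,0.04,-0.029,0],[0.03,-0.024,0.04,-0.029,0],[0.03,-0.024,0.04,-0.029,0]]

```text
clock: 8.2
eef_pos: [-0.4519, 0.3538, 0.3927]
ee_rot: [0.737, -0.244, 0.352, 0.523]
wrist_force: [0.1, 0.3, -0.6]
finger_gap: 0.0298
```

```bash
python3 - <<'E'
from h import *
s=arm.get_state();print(s["clock"],s["joints"].round(3),s["eef_pos"].round(3));print(rot(s).round(3))
print("0.06 outward az145 tool:",rot(s).T@(.058*np.array([np.cos(2.53),np.sin(2.53),0])))
E
```

```text
8.2 [ 2.539  0.308  1.254 -0.668  1.408  1.366] [-0.452  0.354  0.393]
[[ 0.207 -0.942  0.264]
 [ 0.599  0.335  0.727]
 [-0.773  0.008  0.634]]
0.06 outward az145 tool: [0.01014895 0.05589749 0.01168201]
```

move_arm:
  moves:
    - [[0.03,0.01,0.056,0.012,0],[0.03,0.01,0.056,0.012,0],[0.03,0.01,0.056,0.012,0],[0.03,0.01,0.056,0.012,0],[0.03,0.01,0.056,0.012,0],[0.03,0.01,0.056,0.012,0],[0.03,0.01,0.056,0.012,0],[0.03,0.01,0.056,0.012,0]]

```text
clock: 9.2
eef_pos: [-0.6612, 0.5262, 0.3286]
ee_rot: [0.715, -0.213, 0.348, 0.568]
wrist_force: [0.3, 0.2, 0.1]
finger_gap: 0.0301
```

```bash
cat > st.py <<'E'
from h import *
s=arm.get_state();R=rot(s);print(s["clock"],s["joints"].round(3),s["eef_pos"].round(3),s["wrist_force"].round(1));print(R.round(3))
l=R[:,0];print("lean",np.degrees(np.arccos(-l[2])).round(1),"az",np.degrees(np.arctan2(l[1],l[0])).round(1))
E
python3 st.py
```

```text
9.2 [ 2.508  1.051  0.187 -0.647  1.526  1.144] [-0.661  0.526  0.329] [0.3 0.2 0.1]
[[ 0.113 -0.96   0.256]
 [ 0.664  0.265  0.7  ]
 [-0.739  0.091  0.667]]
lean 42.3 az 80.4
```

move_arm:
  moves:
    - [[0.03,0.016,0.056,0.01,0],[0.03,0.016,0.056,0.01,0],[0.03,0.016,0.056,0.01,0],[0.03,0.016,0.056,0.01,0]]

```text
clock: 9.7
eef_pos: [-0.7004, 0.5626, 0.2746]
ee_rot: [0.687, -0.181, 0.346, 0.613]
wrist_force: [0.3, 0.5, -0.3]
finger_gap: 0.0298
```

```bash
python3 st.py
```

```text
9.7 [ 2.495  1.134  0.188 -0.637  1.328  1.182] [-0.7    0.563  0.275] [ 0.3  0.5 -0.3]
[[ 0.009 -0.967  0.254]
 [ 0.717  0.183  0.672]
 [-0.697  0.176  0.695]]
lean 45.8 az 89.3
```

```bash
cat > pl.py <<'E'
from h import *
import sys
def plan(W,R=None,p=None,step=.058):
    s=arm.get_state();R=rot(s) if R is None else R;p=s["eef_pos"]
    for w in W:
        d=R.T@(np.array(w)-p);n=int(np.ceil(np.linalg.norm(d)/step));print(w,n,"rows of",(d/n).round(4).tolist(),"total",d.round(4).tolist());p=np.array(w)
plan(eval(sys.argv[1]),step=float(sys.argv[2]) if len(sys.argv)>2 else .058)
E
python3 pl.py "[[-.45,.40,.38],[0,.56,.4],[.36,.3,.42],[.42,-.2,.42],[.522,-.33,.42],[.522,-.33,.3]]"
```

```text
[-0.45, 0.4, 0.38] 6 rows of [-0.0313, -0.0422, 0.0046] total [-0.1879, -0.2533, 0.0275]
[0, 0.56, 0.4] 9 rows of [0.0116, -0.0447, 0.0262] total [0.1047, -0.4025, 0.2356]
[0.36, 0.3, 0.42] 8 rows of [-0.0247, -0.049, -0.0087] total [-0.1973, -0.3922, -0.0696]
[0.42, -0.2, 0.42] 9 rows of [-0.0398, -0.0166, -0.0357] total [-0.3581, -0.1494, -0.321]
[0.522, -0.33, 0.42] 3 rows of [-0.0308, -0.0408, -0.0205] total [-0.0924, -0.1224, -0.0615]
[0.522, -0.33, 0.3] 3 rows of [0.0279, -0.007, -0.0278] total [0.0836, -0.0211, -0.0834]
```

move_arm:
  moves:
    - [[0.05,-0.031,-0.042,0.005,0],[0.05,-0.031,-0.042,0.005,0],[0.05,-0.031,-0.042,0.005,0],[0.05,-0.031,-0.042,0.005,0],[0.05,-0.031,-0.042,0.005,0],[0.05,-0.031,-0.042,0.005,0]]

```text
clock: 10.45
eef_pos: [-0.4707, 0.4162, 0.3769]
ee_rot: [0.688, -0.18, 0.345, 0.613]
wrist_force: [-0.8, 1.8, 0.4]
finger_gap: 0.0498
```

```bash
python3 st.py;python3 pl.py "[[0,.56,.4],[.36,.3,.42],[.42,-.2,.42],[.522,-.33,.42]]"
```

```text
10.45 [ 2.454  0.287  1.37  -0.709  1.04   1.375] [-0.471  0.416  0.377] [-0.8  1.8  0.4]
[[ 0.01  -0.967  0.255]
 [ 0.719  0.184  0.671]
 [-0.695  0.176  0.697]]
lean 45.9 az 89.2
[0, 0.56, 0.4] 9 rows of [0.0102, -0.0472, 0.0258] total [0.0922, -0.4246, 0.2324]
[0.36, 0.3, 0.42] 8 rows of [-0.0246, -0.0491, -0.0086] total [-0.197, -0.3925, -0.0687]
[0.42, -0.2, 0.42] 9 rows of [-0.0398, -0.0167, -0.0356] total [-0.3586, -0.1502, -0.32]
[0.522, -0.33, 0.42] 3 rows of [-0.0308, -0.0409, -0.0204] total [-0.0923, -0.1226, -0.0612]
```

move_arm:
  moves:
    - [[0.05,0.01,-0.047,0.026,0],[0.05,0.01,-0.047,0.026,0],[0.05,0.01,-0.047,0.026,0],[0.05,0.01,-0.047,0.026,0],[0.05,0.01,-0.047,0.026,0],[0.05,0.01,-0.047,0.026,0],[0.05,0.01,-0.047,0.026,0],[0.05,0.01,-0.047,0.026,0],[0.05,0.01,-0.047,0.026,0]]

```text
clock: 11.58
eef_pos: [-0.0004, 0.5611, 0.4032]
ee_rot: [0.688, -0.179, 0.345, 0.613]
wrist_force: [-1.0, 0.5, 0.3]
finger_gap: 0.0497
```

move_arm:
  moves:
    - [[0.05,-0.025,-0.049,-0.009,0],[0.05,-0.025,-0.049,-0.009,0],[0.05,-0.025,-0.049,-0.009,0],[0.05,-0.025,-0.049,-0.009,0],[0.05,-0.025,-0.049,-0.009,0],[0.05,-0.025,-0.049,-0.009,0],[0.05,-0.025,-0.049,-0.009,0],[0.05,-0.025,-0.049,-0.009,0]]

```text
clock: 12.58
eef_pos: [0.358, 0.2949, 0.4231]
ee_rot: [0.688, -0.18, 0.345, 0.612]
wrist_force: [0.1, 0.8, 0.7]
finger_gap: 0.0501
```

move_arm:
  moves:
    - [[0.05,0,0,0,0.165],[0.05,0,0,0,0.165],[0.05,0,0,0,0.165],[0.05,0,0,0,0.165],[0.05,0,0,0,0.165],[0.05,0,0,0,0.165],[0.05,0,0,0,0.165],[0.05,0,0,0,0.165],[0.05,0,0,0,0]]

```text
clock: 13.7
eef_pos: [0.3566, 0.2963, 0.4229]
ee_rot: [0.654, 0.279, 0.648, 0.272]
wrist_force: [-0.8, 1.0, 0.7]
finger_gap: 0.0498
```

```bash
python3 st.py;python3 pl.py "[[.42,-.2,.42],[.522,-.33,.42],[.522,-.33,.3]]"
```

```text
13.7 [ 0.005 -0.097  1.678  0.802  1.549  0.003] [0.357 0.296 0.423] [-0.8  1.   0.7]
[[ 0.011  0.006  1.   ]
 [ 0.718  0.695 -0.012]
 [-0.696  0.719  0.003]]
lean 45.9 az 89.1
[0.42, -0.2, 0.42] 9 rows of [-0.0393, -0.0385, 0.0077] total [-0.3539, -0.3469, 0.0693]
[0.522, -0.33, 0.42] 3 rows of [-0.0308, -0.0299, 0.0345] total [-0.0923, -0.0898, 0.1036]
[0.522, -0.33, 0.3] 3 rows of [0.0278, -0.0287, -0.0001] total [0.0835, -0.0862, -0.0004]
```

move_arm:
  moves:
    - [[0.05,-0.039,-0.0385,0.008,0],[0.05,-0.039,-0.0385,0.008,0],[0.05,-0.039,-0.0385,0.008,0],[0.05,-0.039,-0.0385,0.008,0],[0.05,-0.039,-0.0385,0.008,0],[0.05,-0.039,-0.0385,0.008,0],[0.05,-0.039,-0.0385,0.008,0],[0.05,-0.039,-0.0385,0.008,0],[0.05,-0.039,-0.0385,0.008,0],[0.05,-0.031,-0.03,0.034,0],[0.05,-0.031,-0.03,0.034,0],[0.05,-0.031,-0.03,0.034,0]]

```text
clock: 15.2
eef_pos: [0.5161, -0.3198, 0.4194]
ee_rot: [0.654, 0.28, 0.647, 0.273]
wrist_force: [0.9, -0.8, 0.4]
finger_gap: 0.05
```

```bash
python3 st.py;python3 pl.py "[[.522,-.33,.30],[.522,-.33,.1],[.522,-.325,.02]]"; python3 - <<'E'
from h import *
p=arm.snapshot("side");cv2.imwrite("pics/s4.png",p["frame"])
q=arm.snapshot("top");cv2.imwrite("pics/t4.png",q["frame"])
np.savez("c4.npz",s=cloud(p),t=cloud(q))
s=arm.get_state();R=rot(s)
for n,X in(("s",cloud(p)),("t",cloud(q))):
    Q=(X.reshape(-1,3)-s["eef_pos"])@R
    for a,b in((-.12,-.09),(-.09,-.064),(-.06,0),(-.3,-.24)):
        m=(Q[:,0]>=a)&(Q[:,0]<b)&(abs(Q[:,1])<.06)&(abs(Q[:,2])<.15)
        if m.sum()>3: print(n,a,m.sum(),np.percentile(Q[m],[1,99],axis=0)[:,1:].round(4).tolist())
E
```

```text
15.2 [-0.934  0.801  0.459  0.735  2.428 -0.49 ] [ 0.516 -0.32   0.419] [ 0.9 -0.8  0.4]
[[ 0.014  0.005  1.   ]
 [ 0.72   0.694 -0.013]
 [-0.694  0.72   0.006]]
lean 46.1 az 88.9
[0.522, -0.33, 0.3] 3 rows of [0.0252, -0.031, 0.0018] total [0.0755, -0.0931, 0.0053]
[0.522, -0.33, 0.1] 4 rows of [0.0347, -0.036, -0.0003] total [0.1387, -0.1441, -0.0012]
[0.522, -0.325, 0.02] 2 rows of [0.0295, -0.0271, -0.0003] total [0.0591, -0.0542, -0.0005]
s -0.12 349 [[-0.023, -0.0696], [0.056, 0.0894]]
s -0.09 360 [[-0.0268, -0.0761], [0.0467, 0.0843]]
s -0.06 173 [[-0.0063, -0.0447], [0.0221, 0.0478]]
t -0.12 645 [[-0.0334, -0.0357], [0.0341, 0.0911]]
t -0.09 422 [[-0.0336, -0.0524], [0.0349, 0.083]]
t -0.06 274 [[-0.0101, -0.043], [0.0119, 0.0404]]
t -0.3 1722 [[-0.0509, -0.079], [0.0595, 0.0629]]
```

View pics/s4.png

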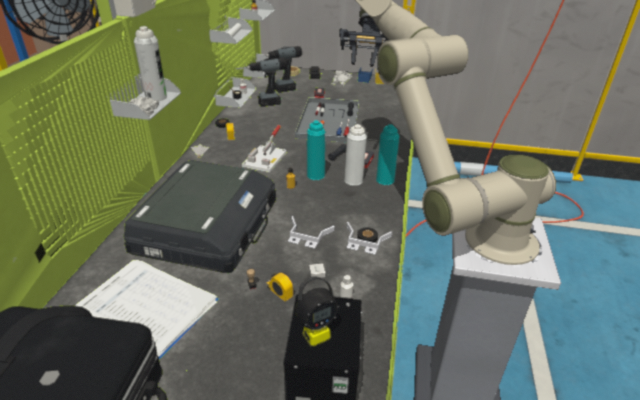

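View pics/t4.png

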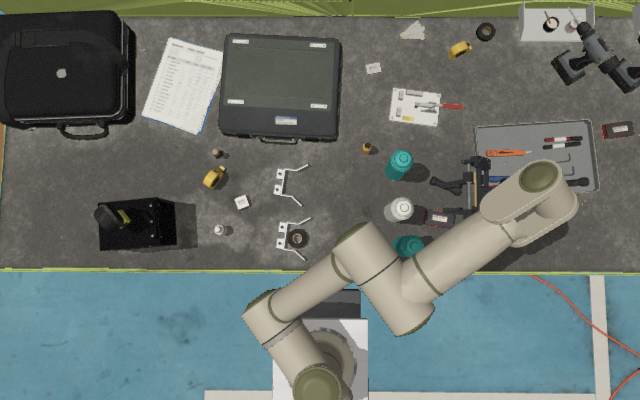

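```bash
cat > fk.py <<'E'
import numpy as np
from scipy.optimize import least_squares
D=[([.9976,.31343,1.49843,0,1.33105,-.22337],[.1798,.49298,.23818]),
([1.073,1.117,.195,.006,1.808,-.146],[.275,.754,.21]),([1.076,1.161,.188,.024,1.627,-.142],[.291,.797,.182]),
([1.0766,1.1716,.1874,.043,1.4831,-.1418],[.303,.83,.181]),([1.0968,1.1074,.1875,.0751,1.2877,-.1252],[.299,.877,.259]),
([1.0884,1.045,.1875,.098,1.227,-.1342],[.305,.883,.325]),([.268,-.129,1.746,.605,1.165,-1.1],[.347,.35,.388]),
([1.406,-.007,1.631,-.142,.842,.237],[.001,.554,.389]),([2.539,.308,1.254,-.668,1.408,1.366],[-.452,.354,.393]),
([2.508,1.051,.187,-.647,1.526,1.144],[-.661,.526,.329]),([2.454,.287,1.37,-.709,1.04,1.375],[-.471,.416,.377]),
([.005,-.097,1.678,.802,1.549,.003],[.357,.296,.423]),([-.934,.801,.459,.735,2.428,-.49],[.516,-.32,.419])]
def Rz(a):c,s=np.cos(a),np.sin(a);return np.array([[c,-s,0],[s,c,0],[0,0,1]])
def Ry(a):c,s=np.cos(a),np.sin(a);return np.array([[c,0,s],[0,1,0],[-s,0,c]])
# link dirs: z along link; j2,j3,j5 about y; j4,j6 about z
def pts(j,q):
    o1,o2,o3,o4,o5,sg4=q[:3],q[3:6],q[6:9],q[9:12],q[12:15],1
    R=Rz(j[0]);p0=R@o1
    R=R@Ry(j[1]);p1=p0+R@o2
    R=R@Ry(j[2]);p2=p1+R@o3
    R=R@Rz(S4*j[3])@Ry(j[4]);p3=p2+R@np.array([q[9],q[10],q[11]])
    return p0,p1,p2,p3,R
S4=1
def fit():
    global S4
    best=None
    for s in(1,-1):
        S4=s
        f=lambda q:np.concatenate([pts(j,q)[3]-np.array(x) for j,x in D]+[1e-4*q])
        r=least_squares(f,[0,0,.4,0,.1,.4,0,0,.4,0,0,.3,0,0,0])
        if best is None or r.cost<best[0]:best=(r.cost,s,r.x,np.abs(r.fun[:39]).max())
    S4=best[1];return best
B=fit();q=B[2]
if __name__=="__main__":
    print(B[1],B[3],q.round(3))
    for x in ([.522,-.325,.02],[.522,-.2,.017],[.522,-.1,.017],[.58,.06,.017]):
        Rt=np.array([.014,.72,-.694])
        g=lambda j:np.concatenate([pts(j,q)[3]-np.array(x),.3*(pts(j,q)[4][:,2]-Rt)])
        r=least_squares(g,[-.9,1.0,.6,.9,2.2])
        P=pts(r.x,q);print(x,r.cost.round(6),r.x.round(2),[p.round(3).tolist() for p in P[:3]])
E
python3 fk.py
```

```text
1 0.0006937358834729068 [ 0.     0.039  0.201  0.     0.039  0.439  0.039  0.039  0.397  0.
 -0.     0.248  0.     0.     0.   ]
[0.522, -0.325, 0.02] 0.0 [-0.93  1.06  1.01  0.46  1.74] [[0.031, 0.023, 0.201], [0.291, -0.261, 0.416], [0.519, -0.503, 0.192]]
[0.522, -0.2, 0.017] 0.0 [-0.81  0.91  1.34  0.53  1.53] [[0.028, 0.026, 0.201], [0.295, -0.199, 0.47], [0.519, -0.378, 0.189]]
[0.522, -0.1, 0.017] 0.0 [-0.69  0.83  1.53  0.61  1.39] [[0.025, 0.03, 0.201], [0.299, -0.147, 0.498], [0.519, -0.278, 0.189]]
[0.58, 0.06, 0.017] 0.0 [-0.4   0.83  1.53  0.78  1.26] [[0.015, 0.035, 0.201], [0.329, -0.055, 0.498], [0.577, -0.118, 0.189]]
```

```bash
python3 - <<'E'
from h import *
import fk
s=arm.get_state();j=s["joints"];P=fk.pts(j,fk.q);print(P[3],s["eef_pos"])
Rf=fk.Rz(j[0])@fk.Ry(j[1])@fk.Ry(j[2])@fk.Rz(j[3])
c=np.load("c4.npz")
for n in "st":
    X=c[n].reshape(-1,3);Q=(X-P[2])@Rf   # z along forearm
    for a in np.arange(-.40,.15,.05):
        m=(Q[:,2]>a)&(Q[:,2]<a+.05)&(np.hypot(Q[:,0],Q[:,1])<.16)&(X[:,2]>.25)
        if m.sum()>5: print(n,round(a,2),m.sum(),np.percentile(Q[m],[2,98],axis=0)[:,:2].round(3).tolist(),np.percentile(np.hypot(Q[m][:,0],Q[m][:,1]),[5,50,95]).round(3))
E
```

```text
[ 0.51737125 -0.32223943  0.4154195 ] [ 0.51733247 -0.32193653  0.41534078]
s -0.4 278 [[-0.114, 0.017], [0.007, 0.156]] [0.088 0.104 0.151]
s -0.35 224 [[-0.074, 0.04], [-0.005, 0.078]] [0.073 0.082 0.087]
s -0.3 318 [[-0.067, 0.04], [0.021, 0.073]] [0.059 0.073 0.079]
s -0.25 392 [[-0.062, -0.011], [0.136, 0.069]] [0.051 0.067 0.129]
s -0.2 504 [[-0.054, -0.02], [0.122, 0.063]] [0.049 0.061 0.113]
s -0.15 873 [[-0.042, -0.021], [0.152, 0.065]] [0.049 0.069 0.15 ]
s -0.1 429 [[-0.011, 0.011], [0.153, 0.072]] [0.055 0.07  0.155]
s -0.05 85 [[0.021, -0.006], [0.084, 0.066]] [0.058 0.068 0.083]
t -0.4 2385 [[-0.111, -0.001], [0.025, 0.155]] [0.082 0.1   0.151]
t -0.35 1624 [[-0.084, -0.012], [0.057, 0.144]] [0.066 0.078 0.143]
t -0.3 1138 [[-0.07, -0.011], [0.013, 0.066]] [0.06  0.069 0.075]
t -0.25 1187 [[-0.065, -0.013], [0.025, 0.061]] [0.056 0.064 0.07 ]
t -0.2 1362 [[-0.06, -0.016], [0.123, 0.057]] [0.051 0.057 0.111]
t -0.15 1811 [[-0.052, -0.052], [0.152, 0.058]] [0.046 0.057 0.141]
t -0.1 2117 [[-0.045, -0.055], [0.149, 0.064]] [0.046 0.062 0.151]
t -0.05 1803 [[-0.047, -0.057], [0.041, 0.068]] [0.034 0.063 0.072]
t -0.0 1301 [[-0.047, -0.057], [0.035, 0.068]] [0.035 0.062 0.071]
```

```bash
cat > clr.py <<'E'
from h import *
import fk
from scipy.optimize import least_squares
s=arm.get_state();Rt=rot(s)[:,0]
th=np.linspace(0,6.28,24)
prof=[(.034,z) for z in np.linspace(0,.185,12)]+[(.030,.195),(.024,.205),(.018,.212),(.016,.22),(.016,.23)]
def can(c):return np.array([[c[0]+r*np.cos(t),c[1]+r*np.sin(t),z] for r,z in prof for t in th])
C={"near":can((.395,-.279)),"far":can((.656,-.252))}
def clr(x,Rt=Rt,j0=[-.9,1.0,.7,.6,1.9]):
    g=lambda j:np.concatenate([fk.pts(j,fk.q)[3]-np.array(x),.3*(fk.pts(j,fk.q)[4][:,2]-Rt)])
    r=least_squares(g,j0);j=r.x;P=fk.pts(j,fk.q)
    Rf=fk.Rz(j[0])@fk.Ry(j[1])@fk.Ry(j[2]);out=[j.round(2).tolist(),r.cost<1e-6]
    yy=P[4]@np.array([0,1,0])
    for n,K in C.items():
        Q=(K-P[2])@Rf;d=np.hypot(Q[:,0],Q[:,1]);rad=np.interp(Q[:,2],[-.42,-.35,-.3,-.2,-.15,0],[.11,.085,.075,.062,.06,.07])
        m=(Q[:,2]>-.42)&(Q[:,2]<.07);f=(d-rad)[m].min() if m.any() else 9
        # wrist/gripper: tool-frame boxes
        u=P[4];T=(K-P[3])
        X=T@Rt
        h=np.array([1,0,0]);h=h-h@Rt*Rt;h/=np.linalg.norm(h);v=np.cross(h,Rt)
        a=abs(T@h);b=abs(T@v)
        bar=np.max(np.stack([np.maximum(-.122-X,X+.064),a-.0935,b-.0375]),0).min()
        nar=np.max(np.stack([np.maximum(-.2-X,X+.12),np.hypot(a,b)-.04]),0).min()
        wr=(np.linalg.norm(K-P[2],axis=1)-.085).min()
        out+=[n,dict(fore=round(f,3),bar=round(bar,3),neck=round(nar,3),wrist=round(wr,3))]
    return out
if __name__=="__main__":
    for x in(.516,.522,.526):
        for y in(-.325,-.29,-.25,-.2,-.15,-.12,-.1,-.05):print(x,y,clr([x,y,.017]))
    print(clr([.55,0,.017]),clr([.59,.06,.017]))
E
python3 clr.py
```

```text
0.516 -0.325 [[-0.94, 1.06, 1.03, 0.46, 1.73], np.True_, 'near', {'fore': np.float64(0.02), 'bar': np.float64(0.025), 'neck': np.float64(0.082), 'wrist': np.float64(0.135)}, 'far', {'fore': np.float64(0.175), 'bar': np.float64(0.048), 'neck': np.float64(0.108), 'wrist': np.float64(0.171)}]
0.516 -0.29 [[-0.91, 1.01, 1.13, 0.47, 1.67], np.True_, 'near', {'fore': np.float64(0.017), 'bar': np.float64(0.006), 'neck': np.float64(0.065), 'wrist': np.float64(0.105)}, 'far', {'fore': np.float64(0.152), 'bar': np.float64(0.027), 'neck': np.float64(0.089), 'wrist': np.float64(0.141)}]
0.516 -0.25 [[-0.87, 0.96, 1.24, 0.5, 1.6], np.True_, 'near', {'fore': np.float64(0.008), 'bar': np.float64(-0.006), 'neck': np.float64(0.05), 'wrist': np.float64(0.072)}, 'far', {'fore': np.float64(0.123), 'bar': np.float64(0.014), 'neck': np.float64(0.075), 'wrist': np.float64(0.109)}]
0.516 -0.2 [[-0.82, 0.91, 1.36, 0.53, 1.53], np.True_, 'near', {'fore': np.float64(-0.003), 'bar': np.float64(-0.008), 'neck': np.float64(0.046), 'wrist': np.float64(0.036)}, 'far', {'fore': np.float64(0.087), 'bar': np.float64(0
[... 5721 characters left out ...]
wrist': np.float64(0.019)}, 'far', {'fore': np.float64(0.007), 'bar': np.float64(0.042), 'neck': np.float64(0.061), 'wrist': np.float64(0.016)}]
[[-0.52, 0.81, 1.57, 0.72, 1.3], np.True_, 'near', {'fore': np.float64(0.074), 'bar': np.float64(0.096), 'neck': np.float64(0.101), 'wrist': np.float64(0.063)}, 'far', {'fore': np.float64(-0.001), 'bar': np.float64(0.077), 'neck': np.float64(0.064), 'wrist': np.float64(0.013)}] [[-0.4, 0.85, 1.49, 0.78, 1.28], np.True_, 'near', {'fore': np.float64(0.139), 'bar': np.float64(0.137), 'neck': np.float64(0.15), 'wrist': np.float64(0.131)}, 'far', {'fore': np.float64(0.024), 'bar': np.float64(0.119), 'neck': np.float64(0.083), 'wrist': np.float64(0.031)}]
```

```bash
python3 - <<'E'
from clr import *
for y in(-.25,-.2,-.175,-.15,-.12,-.1,-.075,-.05,-.025,0,.02,.04,.068):
    print(y,[(x,)+tuple(float(min(clr([x,y,.022])[k].values())) for k in(3,5)) for x in((.522,.525,.528,.532) if y<-.08 else (.52,.53,.54,.555,.57,.585,.605))])
E
```

```text
-0.25 [(0.522, -0.001, 0.01), (0.525, 0.002, 0.009), (0.528, 0.005, 0.009), (0.532, 0.009, 0.005)]
-0.2 [(0.522, -0.002, 0.008), (0.525, 0.001, 0.005), (0.528, 0.004, 0.002), (0.532, 0.005, -0.002)]
-0.175 [(0.522, -0.002, 0.008), (0.525, -0.0, 0.005), (0.528, 0.002, 0.002), (0.532, 0.004, -0.002)]
-0.15 [(0.522, -0.002, 0.008), (0.525, 0.0, 0.005), (0.528, 0.002, 0.002), (0.532, 0.005, -0.002)]
-0.12 [(0.522, 0.003, 0.011), (0.525, 0.006, 0.008), (0.528, 0.008, 0.005), (0.532, 0.011, 0.005)]
-0.1 [(0.522, 0.005, 0.015), (0.525, 0.008, 0.012), (0.528, 0.011, 0.009), (0.532, 0.015, 0.006)]
-0.075 [(0.52, 0.006, 0.013), (0.53, 0.016, 0.001), (0.54, 0.026, -0.012), (0.555, 0.041, -0.028), (0.57, 0.054, -0.046), (0.585, 0.063, -0.06), (0.605, 0.075, -0.068)]
-0.05 [(0.52, 0.014, 0.014), (0.53, 0.023, 0.001), (0.54, 0.032, -0.009), (0.555, 0.046, -0.032), (0.57, 0.06, -0.054), (0.585, 0.071, -0.068), (0.605, 0.082, -0.064)]
-0.025 [(0.52, 0.025, 0.029), (0.53, 0.033, 0.012), (0.54, 0.042, -0.003), (0.555, 0.056, -0.019), (0.57, 0.069, -0.042), (0.585, 0.083, -0.065), (0.605, 0.091, -0.064)]
0 [(0.52, 0.04, 0.038), (0.53, 0.047, 0.03), (0.54, 0.055, 0.021), (0.555, 0.067, 0.001), (0.57, 0.08, -0.018), (0.585, 0.093, -0.038), (0.605, 0.102, -0.045)]
0.02 [(0.52, 0.053, 0.049), (0.53, 0.06, 0.04), (0.54, 0.068, 0.032), (0.555, 0.079, 0.021), (0.57, 0.091, -0.003), (0.585, 0.103, -0.012), (0.605, 0.114, -0.026)]
0.04 [(0.52, 0.067, 0.061), (0.53, 0.074, 0.053), (0.54, 0.081, 0.046), (0.555, 0.092, 0.035), (0.57, 0.103, 0.022), (0.585, 0.115, 0.006), (0.605, 0.127, -0.001)]
0.068 [(0.52, 0.089, 0.08), (0.53, 0.095, 0.073), (0.54, 0.101, 0.066), (0.555, 0.111, 0.057), (0.57, 0.122, 0.048), (0.585, 0.133, 0.039), (0.605, 0.146, 0.028)]
```

```bash
python3 pl.py "[[.5255,-.325,.1],[.5255,-.325,.022]]" 0.045
```

```text
[0.5255, -0.325, 0.1] 8 rows of [0.027, -0.0287, 0.0009] total [0.216, -0.2298, 0.0071]
[0.5255, -0.325, 0.022] 2 rows of [0.027, -0.0282, -0.0001] total [0.0539, -0.0563, -0.0003]
```

move_arm:
  moves:
    - [[0.054,0.027,-0.0287,0.0009,0],[0.054,0.027,-0.0287,0.0009,0],[0.054,0.027,-0.0287,0.0009,0],[0.054,0.027,-0.0287,0.0009,0],[0.054,0.027,-0.0287,0.0009,0],[0.054,0.027,-0.0287,0.0009,0],[0.054,0.027,-0.0287,0.0009,0],[0.054,0.027,-0.0287,0.0009,0],[0.054,0,0,0,0]]

```text
clock: 16.42
eef_pos: [0.5224, -0.321, 0.1036]
ee_rot: [0.653, 0.282, 0.648, 0.274]
wrist_force: [0.8, -0.4, -0.2]
finger_gap: 0.0541
```

```bash
python3 st.py;python3 pl.py "[[.5255,-.325,.022]]" 0.03; python3 - <<'E'
from h import *
q=arm.snapshot("top");cv2.imwrite("pics/t5.png",cv2.resize(q["frame"][130:290,330:560],None,fx=3.3,fy=3.3))
p=arm.snapshot("side");cv2.imwrite("pics/s5.png",cv2.resize(p["frame"][60:260,250:480],None,fx=3,fy=3))
E
```

```text
16.425 [-0.928  0.948  0.999  0.478  1.852 -0.94 ] [ 0.522 -0.321  0.104] [ 0.8 -0.4 -0.2]
[[ 0.011  0.008  1.   ]
 [ 0.722  0.691 -0.013]
 [-0.691  0.723  0.002]]
lean 46.3 az 89.1
[0.5255, -0.325, 0.022] 3 rows of [0.0179, -0.0206, 0.001] total [0.0536, -0.0617, 0.003]
```

View pics/t5.png

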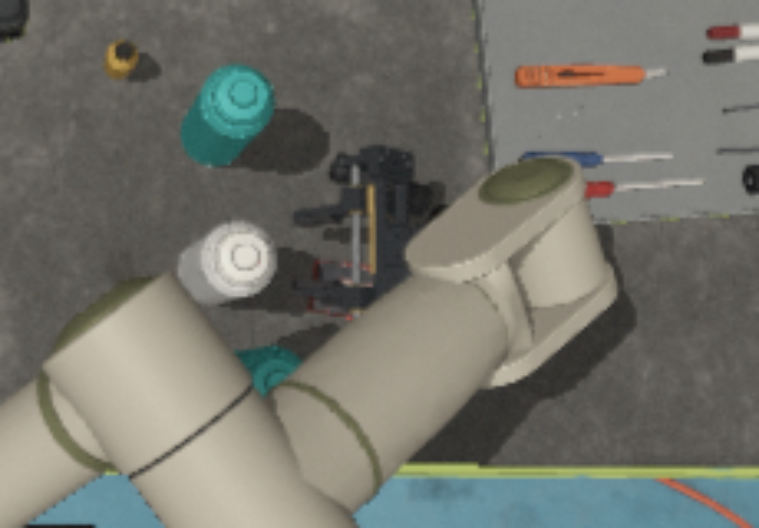

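View pics/s5.png

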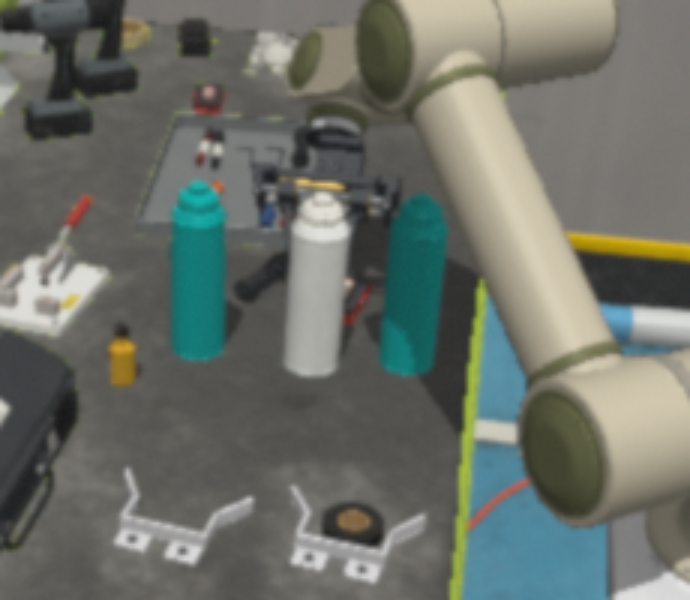

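move_arm:
  moves:
    - [[0.054,0.018,-0.0205,0.001,0],[0.054,0.018,-0.0205,0.001,0],[0.054,0.018,-0.0205,0.001,0],[0.054,0,0,0,0]]

```text
clock: 17.02
eef_pos: [0.526, -0.3259, 0.0218]
ee_rot: [0.653, 0.282, 0.648, 0.273]
wrist_force: [-0.5, -0.2, 0.1]
finger_gap: 0.0541
```

```bash
python3 st.py;python3 pl.py "[[.5255,-.325,.022],[.5255,-.255,.022],[.5255,-.11,.022]]" 0.008; python3 - <<'E'
from h import *
p=arm.snapshot("side");cv2.imwrite("pics/s6.png",cv2.resize(p["frame"][100:220,280:440],None,fx=4.5,fy=4.5,interpolation=cv2.INTER_CUBIC))
E
```

```text
17.025 [-0.928  1.066  0.991  0.466  1.753 -0.99 ] [ 0.526 -0.326  0.022] [-0.5 -0.2  0.1]
[[ 0.013  0.009  1.   ]
 [ 0.722  0.692 -0.015]
 [-0.692  0.722  0.002]]
lean 46.2 az 89.0
[0.5255, -0.325, 0.022] 1 rows of [0.0005, 0.0008, -0.0006] total [0.0005, 0.0008, -0.0006]
[0.5255, -0.255, 0.022] 9 rows of [0.0056, 0.0054, -0.0001] total [0.0505, 0.0485, -0.0011]
[0.5255, -0.11, 0.022] 19 rows of [0.0055, 0.0053, -0.0001] total [0.1046, 0.1004, -0.0022]
```

View pics/s6.png

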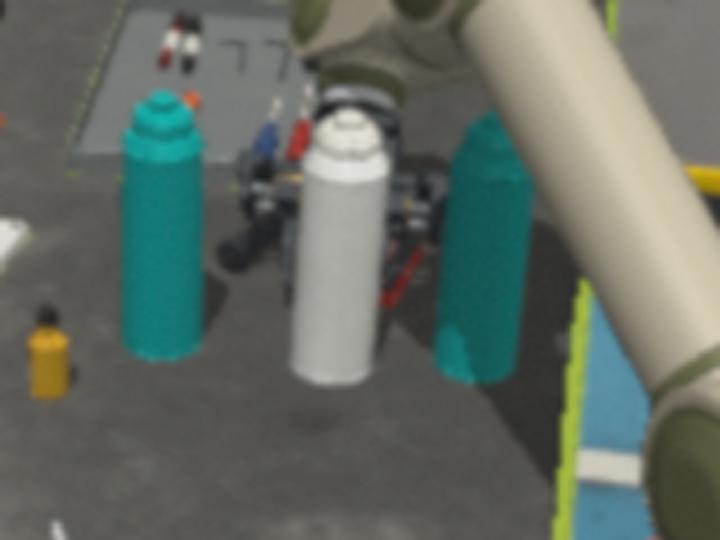

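move_arm:
  moves:
    - [[0.054,0.0056,0.0054,0,0],[0.054,0.0056,0.0054,0,0],[0.054,0.0056,0.0054,0,0],[0.054,0.0056,0.0054,0,0],[0.054,0.004,0.0039,0,0],[0.054,0.004,0.0039,0,0],[0.054,0.004,0.0039,0,0],[0.054,0.004,0.0039,0,0],[0.054,0.004,0.0039,0,0],[0.054,0.004,0.0039,0,0]]

```text
clock: 18.32
eef_pos: [0.5276, -0.2616, 0.0237]
ee_rot: [0.654, 0.281, 0.647, 0.272]
wrist_force: [-0.2, -1.5, -1.1]
finger_gap: 0.0543
```

```bash
cat > look.py <<'E'
from h import *
import sys
n=sys.argv[1]
p=arm.snapshot("side");X=cloud(p);f=p["frame"]
cv2.imwrite(f"pics/s{n}.png",cv2.resize(f[100:270,270:450],None,fx=3.4,fy=3.4,interpolation=cv2.INTER_CUBIC))
s=arm.get_state();print("tcp",s["eef_pos"].round(4),"F",s["wrist_force"].round(1),s["clock"])
hsv=cv2.cvtColor(f,cv2.COLOR_BGR2HSV)
tq=(hsv[...,0]>75)&(hsv[...,0]<100)&(hsv[...,1]>120)
wh=(hsv[...,1]<40)&(hsv[...,2]>110)
g=s["eef_pos"]
B=(X[...,2]>.04)&(X[...,2]<.17)
def rep(m,nm):
    P=X[m]
    if len(P)<20:print(nm,"few",len(P));return
    c=circ(P,.034);
    lo=P[P[:,2]<.09];hi=P[P[:,2]>.12]
    print(nm,len(P),c.round(4),"lo",circ(lo,.034).round(4) if len(lo)>20 else None,"hi",circ(hi,.034).round(4) if len(hi)>20 else None)
rep(B&tq&(X[...,0]>.58)&(X[...,0]<.72)&(abs(X[...,1]+.25)<.08),"far")
rep(B&tq&(X[...,0]>.33)&(X[...,0]<.46)&(abs(X[...,1]+.27)<.08),"near")
rep(B&wh&(X[...,0]>.44)&(X[...,0]<.68)&(X[...,1]>g[1]-.01)&(X[...,1]<g[1]+.09),"white")
E
python3 look.py 7;python3 st.py|tail -1
```

```text
tcp [ 0.5276 -0.2609  0.0237] F [-0.6 -1.   1.2] 18.375
far 553 [ 0.6571 -0.2516] lo [ 0.6567 -0.2519] hi [ 0.6575 -0.2516]
near 575 [ 0.3957 -0.2789] lo [ 0.395  -0.2784] hi [ 0.3967 -0.2793]
white 583 [ 0.5145 -0.2254] lo [ 0.5147 -0.2253] hi [ 0.5141 -0.2258]
lean 46.1 az 88.9
```

View pics/s7.png

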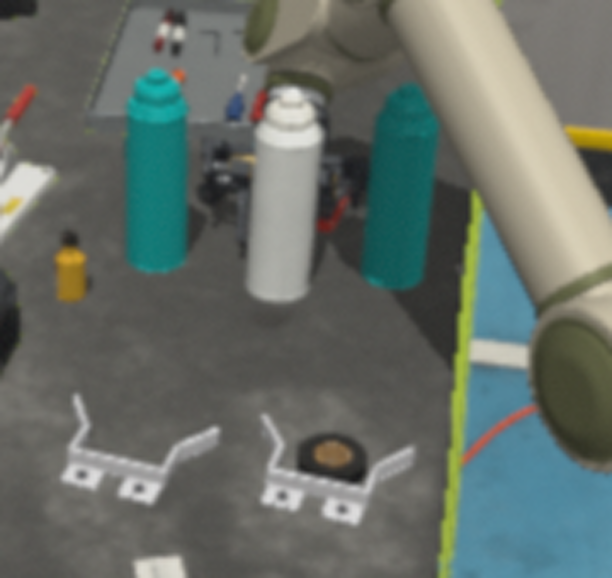

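move_arm:
  moves:
    - [[0.054,0.0045,0.0041,-0.0001,0],[0.054,0.0045,0.0041,-0.0001,0],[0.054,0.0045,0.0041,-0.0001,0],[0.054,0.0045,0.0041,-0.0001,0],[0.054,0.0045,0.0042,-0.0001,0],[0.054,0.0045,0.0042,-0.0001,0],[0.054,0.0045,0.0042,-0.0001,0],[0.054,0.0045,0.0042,-0.0001,0],[0.054,0.0045,0.0042,-0.0001,0]]

```text
clock: 19.5
eef_pos: [0.5277, -0.2065, 0.0224]
ee_rot: [0.654, 0.281, 0.647, 0.272]
wrist_force: [0.3, -1.8, 0.3]
finger_gap: 0.0539
```

```bash
python3 look.py 8;python3 st.py|tail -1
```

```text
tcp [ 0.5277 -0.2057  0.0225] F [ 1.  -0.9  1.7] 19.55
far 553 [ 0.6569 -0.2515] lo [ 0.6571 -0.252 ] hi [ 0.6568 -0.251 ]
near 573 [ 0.3955 -0.2788] lo [ 0.3954 -0.2784] hi [ 0.3958 -0.2791]
white 611 [ 0.5276 -0.1809] lo [ 0.5279 -0.1806] hi [ 0.5274 -0.1811]
lean 46.1 az 88.9
```

View pics/s8.png

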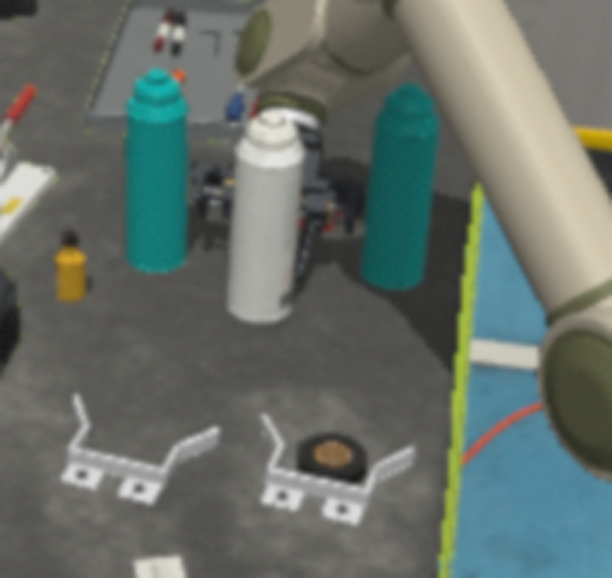

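move_arm:
  moves:
    - [[0.054,0.0049,0.0048,-0.0002,0],[0.054,0.0049,0.0048,-0.0002,0],[0.054,0.005,0.0048,-0.0001,0],[0.054,0.005,0.0048,-0.0001,0],[0.054,0.005,0.0048,-0.0001,0],[0.054,0.005,0.0048,-0.0001,0],[0.054,0.005,0.0048,-0.0001,0],[0.054,0.005,0.0048,-0.0001,0]]

```text
clock: 20.55
eef_pos: [0.5275, -0.1511, 0.0225]
ee_rot: [0.654, 0.281, 0.647, 0.272]
wrist_force: [-0.1, -2.8, 0.7]
finger_gap: 0.0541
```

```bash
python3 look.py 9;python3 st.py|tail -1; python3 - <<'E'
from clr import *
y=arm.get_state()["eef_pos"]
print(y,[(dy,dx,clr([y[0]+dx,y[1]+dy,.023])[3::2]) for dx in(0,-.004) for dy in(0,.02,.04,.06)])
E
```

```text
tcp [ 0.5274 -0.1503  0.0226] F [ 0.5 -1.1  0.7] 20.6
far 535 [ 0.6576 -0.2513] lo [ 0.6576 -0.252 ] hi [ 0.6577 -0.2509]
near 571 [ 0.3956 -0.2787] lo [ 0.3953 -0.2785] hi [ 0.3961 -0.2786]
white 635 [ 0.5272 -0.1253] lo [ 0.5278 -0.125 ] hi [ 0.5268 -0.1256]
lean 46.1 az 88.9
[ 0.52743135 -0.15026591  0.02257094] [(0, 0, [{'fore': np.float64(0.002), 'bar': np.float64(0.008), 'neck': np.float64(0.056), 'wrist': np.float64(0.02)}, {'fore': np.float64(0.042), 'bar': np.float64(0.003), 'neck': np.float64(0.057), 'wrist': np.float64(0.034)}]), (0.02, 0, [{'fore': np.float64(0.005), 'bar': np.float64(0.014), 'neck': np.float64(0.056), 'wrist': np.float64(0.014)}, {'fore': np.float64(0.028), 'bar': np.float64(0.003), 'neck': np.float64(0.057), 'wrist': np.float64(0.025)}]), (0.04, 0, [{'fore': np.float64(0.011), 'bar': np.float64(0.022), 'neck': np.float64(0.055), 'wrist': np.float64(0.011)}, {'fore': np.float64(0.015), 'bar': np.float64(0.01), 'neck': np.float64(0.057), 'wrist': np.float64(0.019)}]), (0.06, 0, [{'fore': np.float64(0.018), 'bar': np.float64(0.034), 'neck': np.float64(0.05
[... 389 characters left out ...]
004, [{'fore': np.float64(0.002), 'bar': np.float64(0.011), 'neck': np.float64(0.052), 'wrist': np.float64(0.01)}, {'fore': np.float64(0.031), 'bar': np.float64(0.007), 'neck': np.float64(0.061), 'wrist': np.float64(0.028)}]), (0.04, -0.004, [{'fore': np.float64(0.008), 'bar': np.float64(0.022), 'neck': np.float64(0.051), 'wrist': np.float64(0.007)}, {'fore': np.float64(0.019), 'bar': np.float64(0.011), 'neck': np.float64(0.061), 'wrist': np.float64(0.022)}]), (0.06, -0.004, [{'fore': np.float64(0.014), 'bar': np.float64(0.034), 'neck': np.float64(0.052), 'wrist': np.float64(0.007)}, {'fore': np.float64(0.01), 'bar': np.float64(0.02), 'neck': np.float64(0.062), 'wrist': np.float64(0.018)}])]
```

View pics/s9.png

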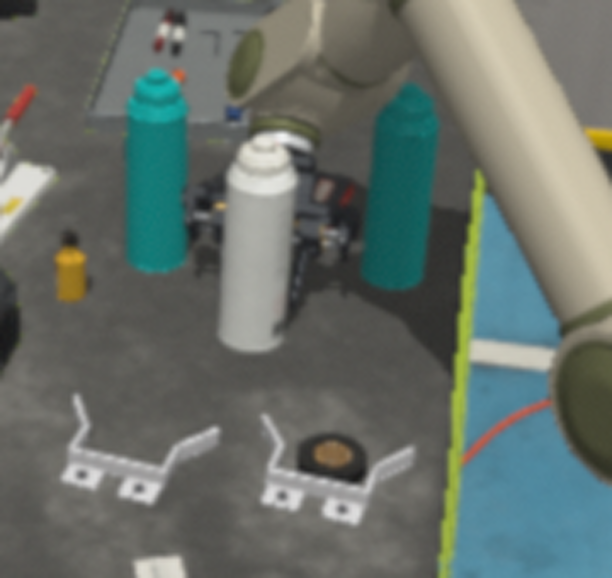

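move_arm:
  moves:
    - [[0.054,0.006,0.0058,-0.0006,0],[0.054,0.0071,0.0069,-0.0006,0],[0.054,0.0071,0.0069,-0.0006,0],[0.054,0.0071,0.0069,-0.0006,0],[0.054,0.0071,0.0069,-0.0006,0],[0.054,0.0071,0.0069,-0.0006,0],[0.054,0.0071,0.0069,-0.0006,0],[0.054,0.0071,0.0069,-0.0006,0],[0.054,0.0071,0.0069,-0.0004,0],[0.054,0.0065,0.0063,-0.0002,0],[0.054,0.006,0.0058,-0.0001,0],[0.054,0.005,0.0048,0,0]]

```text
clock: 22.1
eef_pos: [0.5238, -0.0391, 0.0229]
ee_rot: [0.654, 0.281, 0.647, 0.272]
wrist_force: [0.2, -2.2, 0.2]
finger_gap: 0.0541
```

```bash
python3 look.py 10;python3 st.py|tail -1; python3 - <<'E'
from clr import *
y=arm.get_state()["eef_pos"]
for q in [(y[0],y[1]),(.53,-.015),(.538,-.0),(.545,.0),(.555,.015),(.562,.02),(.58,.04),(.605,.068)]:print(q,clr([*q,.023])[5])
E
```

```text
tcp [ 0.5236 -0.0384  0.0229] F [-0.1 -0.1  0.6] 22.15
far 554 [ 0.6575 -0.2515] lo [ 0.6573 -0.252 ] hi [ 0.6431 -0.1931]
near 559 [ 0.396  -0.2787] lo [ 0.3958 -0.2786] hi [ 0.3964 -0.2786]
white 692 [ 0.5234 -0.0131] lo [ 0.5238 -0.0134] hi [ 0.5233 -0.0129]
lean 46.1 az 88.9
(np.float64(0.5236347202261887), np.float64(-0.038355001384921525)) {'fore': np.float64(0.016), 'bar': np.float64(0.048), 'neck': np.float64(0.066), 'wrist': np.float64(0.022)}
(0.53, -0.015) {'fore': np.float64(0.04), 'bar': np.float64(0.065), 'neck': np.float64(0.068), 'wrist': np.float64(0.023)}
(0.538, -0.0) {'fore': np.float64(0.04), 'bar': np.float64(0.076), 'neck': np.float64(0.07), 'wrist': np.float64(0.024)}
(0.545, 0.0) {'fore': np.float64(0.018), 'bar': np.float64(0.076), 'neck': np.float64(0.066), 'wrist': np.float64(0.018)}
(0.555, 0.015) {'fore': np.float64(0.02), 'bar': np.float64(0.087), 'neck': np.float64(0.07), 'wrist': np.float64(0.018)}
(0.562, 0.02) {'fore': np.float64(0.012), 'bar': np.float64(0.091), 'neck': np.float64(0.069), 'wrist': np.float64(0.017)}
(0.58, 0.04) {'fore': np.float64(0.011), 'bar': np.float64(0.105), 'neck': np.float64(0.075), 'wrist': np.float64(0.02)}
(0.605, 0.068) {'fore': np.float64(0.028), 'bar': np.float64(0.126), 'neck': np.float64(0.087), 'wrist': np.float64(0.033)}
```

View pics/s10.png

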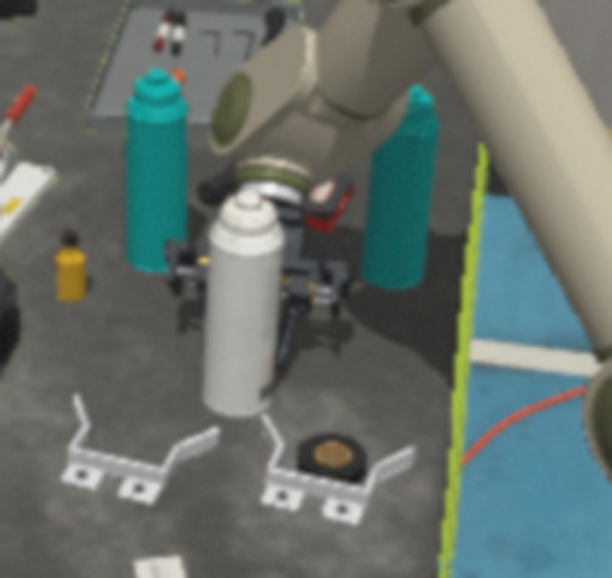

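move_arm:
  moves:
    - [[0.054,0.0056,0.0054,0.0042,0],[0.054,0.0056,0.0054,0.0042,0],[0.054,0.0056,0.0054,0.0042,0],[0.054,0.0056,0.0054,0.0042,0],[0.054,0.0056,0.0054,0.0042,0],[0.054,0.0049,0.0047,0.0055,0],[0.054,0.0049,0.0047,0.0055,0],[0.054,0.0049,0.0047,0.0055,0]]

```text
clock: 23.15
eef_pos: [0.5626, 0.0195, 0.0229]
ee_rot: [0.654, 0.281, 0.647, 0.272]
wrist_force: [-1.2, -2.1, 1.0]
finger_gap: 0.0539
```

```bash
python3 look.py 11;python3 st.py|tail -1
```

```text
tcp [0.563  0.0202 0.023 ] F [0.1 0.7 0.2] 23.2
far 419 [ 0.6574 -0.2516] lo [ 0.6572 -0.252 ] hi [ 0.6577 -0.2514]
near 564 [ 0.3961 -0.2788] lo [ 0.396  -0.2785] hi [ 0.3965 -0.279 ]
white 714 [0.5621 0.0455] lo [0.5627 0.0455] hi [0.5616 0.0455]
lean 46.1 az 88.9
```

View pics/s11.png

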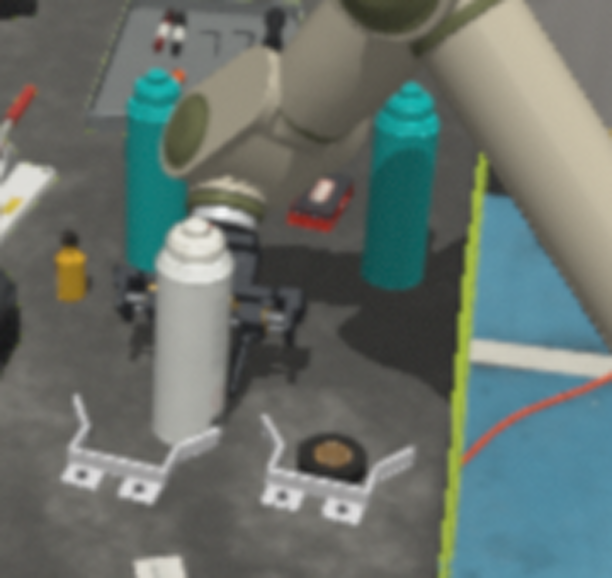

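move_arm:
  moves:
    - [[0.054,0.0032,0.003,0.0044,0],[0.054,0.0032,0.003,0.0044,0],[0.054,0.0032,0.003,0.0044,0],[0.054,0.0032,0.003,0.0044,0],[0.054,0.0035,0.0033,0.0042,0],[0.054,0.0036,0.0034,0.0035,0]]

```text
clock: 23.95
eef_pos: [0.5882, 0.0463, 0.0227]
ee_rot: [0.654, 0.281, 0.647, 0.272]
wrist_force: [-1.4, -2.0, -0.1]
finger_gap: 0.0542
```

```bash
python3 look.py 12;python3 st.py|tail -1
```

```text
tcp [0.5885 0.0468 0.0228] F [-0.3  0.3  1. ] 24.0
far 122 [ 0.6568 -0.2516] lo [ 0.6566 -0.2517] hi None
near 566 [ 0.396  -0.2789] lo [ 0.3957 -0.2785] hi [ 0.396  -0.2791]
white 733 [0.5876 0.0718] lo [0.588 0.072] hi [0.5872 0.0714]
lean 46.1 az 88.9
```

View pics/s12.png

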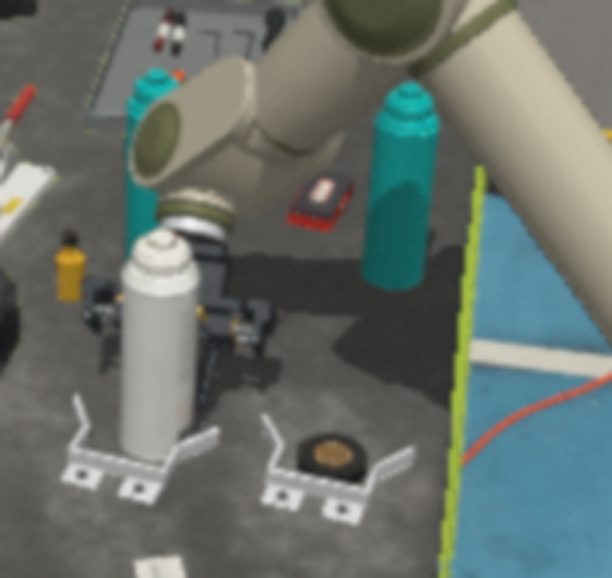

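move_arm:
  moves:
    - [[0.054,0.0044,0.0042,0.003,0],[0.054,0.0044,0.0042,0.003,0],[0.054,0.0036,0.0035,0.0025,0],[0.054,0.0022,0.0021,0.001,0],[0.054,0.0014,0.0013,0.0006,0],[0.054,0,0,0,0]]

```text
clock: 24.75
eef_pos: [0.5984, 0.068, 0.0226]
ee_rot: [0.654, 0.281, 0.647, 0.272]
wrist_force: [0.1, -1.5, -0.2]
finger_gap: 0.0543
```

```bash
python3 look.py 13;python3 st.py|tail -1
```

```text
tcp [0.5984 0.068  0.0226] F [-0.2  0.8  0.5] 24.8
far 44 [ 0.7002 -0.2025] lo [ 0.7002 -0.2025] hi None
near 566 [ 0.3958 -0.2788] lo [ 0.3951 -0.2784] hi [ 0.3961 -0.2787]
white 739 [0.5979 0.0936] lo [0.5983 0.0941] hi [0.5976 0.0932]
lean 46.1 az 88.9
```

View pics/s13.png

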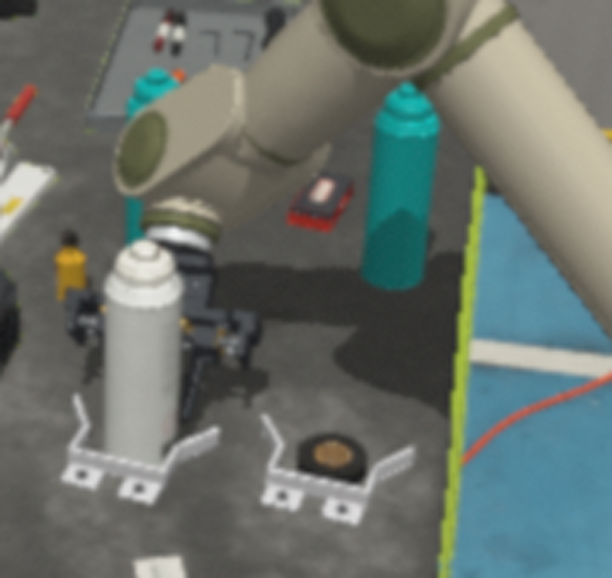

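move_arm:
  moves:
    - [[0.054,0.0012,0.0011,0.0006,0],[0.054,0.001,0.001,0.0004,0],[0.054,0,0,0,0]]

```text
clock: 25.18
eef_pos: [0.5995, 0.071, 0.0226]
ee_rot: [0.654, 0.281, 0.647, 0.272]
wrist_force: [-0.6, -2.6, 0.3]
finger_gap: 0.0539
```

```bash
python3 look.py 14;python3 - <<'E'
from h import *
print([arm.get_state()["wrist_force"].round(1).tolist()])
E
```

```text
tcp [0.5995 0.071  0.0226] F [-0.2 -1.5  0.4] 25.225
far 34 [ 0.6543 -0.2497] lo [ 0.6543 -0.2497] hi None
near 571 [ 0.3957 -0.2791] lo [ 0.3955 -0.2789] hi [ 0.3961 -0.2793]
white 758 [0.5989 0.0965] lo [0.5993 0.0967] hi [0.5985 0.0961]
[[-0.2, -1.5, 0.4]]
```

move_arm:
  moves:
    - [[0.054,0.001,0.001,0.0004,0],[0.054,0,0,0,0]]

```text
clock: 25.48
eef_pos: [0.5999, 0.0721, 0.0226]
ee_rot: [0.654, 0.281, 0.647, 0.272]
wrist_force: [-1.6, -5.8, -0.1]
finger_gap: 0.0542
```

```bash
python3 look.py 15
```

```text
tcp [0.5999 0.072  0.0226] F [-2.  -4.5  0.3] 25.525
far 35 [ 0.6542 -0.2498] lo [ 0.6542 -0.2498] hi None
near 573 [ 0.3956 -0.2788] lo [ 0.3951 -0.2785] hi [ 0.396 -0.279]
white 748 [0.5989 0.0973] lo [0.5993 0.0974] hi [0.5984 0.0972]
```

View pics/s15.png

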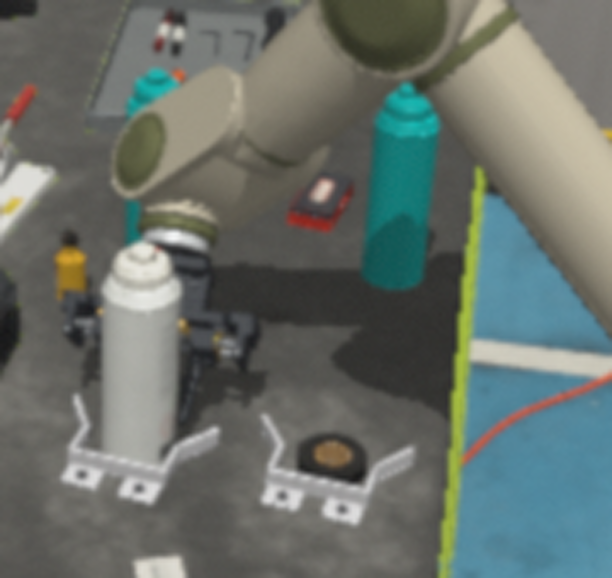

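move_arm:
  moves:
    - [[0.054,-0.0025,-0.0024,0,0],[0.054,-0.0045,-0.0043,0,0],[0.054,-0.006,-0.0058,0,0],[0.054,-0.006,-0.0056,-0.006,0],[0.054,-0.006,-0.0056,-0.007,0],[0.054,-0.006,-0.0056,-0.007,0],[0.054,-0.005,-0.0046,-0.005,0],[0.054,0,0,0,0]]

```text
clock: 26.52
eef_pos: [0.5739, 0.0228, 0.0232]
ee_rot: [0.654, 0.281, 0.647, 0.272]
wrist_force: [-0.2, 0.1, 0.2]
finger_gap: 0.0541
```

```bash
python3 look.py 16; python3 - <<'E'
from h import *
s=arm.get_state();g=s["eef_pos"]
P=arm.snapshot("side");f=P["frame"];X=cloud(P)
hsv=cv2.cvtColor(f,cv2.COLOR_BGR2HSV);wh=(hsv[...,1]<40)&(hsv[...,2]>110)
m=wh&(abs(X[...,0]-.6)<.06)&(abs(X[...,1]-.1)<.06)&(X[...,2]>.04)
c=circ(X[m&(X[...,2]<.17)],.034);print("can",c,[circ(X[m&(X[...,2]>a)&(X[...,2]<a+.05)],.034).round(4) for a in(.04,.08,.12)])
for bx in((.6048,.0945,1.424),(.6064,.099,1.439)):
    d=c-np.array(bx[:2]);a=bx[2];print("bay xy",d@[np.cos(a),np.sin(a)],d@[-np.sin(a),np.cos(a)])
T=arm.snapshot("top")
for n,p in(("side",P),("top",T)):
    for l in["tape_roll","oil_bottle","tape_measure","bit_box","torch","glue_bottle","ref_block"]:
        r=arm.pinpoint(p,l)
        if r:u,v=r[0]["position"];print(n,l,round(r[0]["p"],2),round(u),round(v),px2w(p,u,v,0).round(3))
cv2.imwrite("pics/t16.png",T["frame"])
E
```

```text
tcp [0.5741 0.0231 0.0232] F [-0.1 -0.5  0. ] 26.575
far 335 [ 0.6567 -0.2515] lo [ 0.6567 -0.2518] hi [ 0.6897 -0.1953]
near 562 [ 0.3957 -0.2789] lo [ 0.3952 -0.2788] hi [ 0.3962 -0.2791]
white 100 [0.599  0.0958] lo [0.5994 0.0948] hi [0.5987 0.0962]
can [0.5991217  0.09702338] [array([0.5996, 0.0973]), array([0.5992, 0.0974]), array([0.5987, 0.0965])]
bay xy 0.0016656761546614861 0.0059863239221517196
bay xy -0.0029159573310542416 0.006955422196299485
side tape_roll 0.69 367 240 [0.416 0.096 0.   ]
side oil_bottle 0.47 290 186 [ 0.731 -0.155  0.   ]
side tape_measure 0.74 280 291 [0.625 0.367 0.   ]
side bit_box 0.58 366 161 [ 0.479 -0.401  0.   ]
side glue_bottle 0.57 345 296 [ 0.448  0.346 -0.   ]
side ref_block 0.51 314 275 [0.547 0.283 0.   ]
top oil_bottle 0.59 366 153 [ 0.715 -0.157  0.   ]
top tape_measure 0.67 214 175 [0.637 0.374 0.   ]
top bit_box 0.74 438 216 [ 0.494 -0.403  0.   ]
top torch 0.62 444 184 [ 0.608 -0.424  0.   ]
top glue_bottle 0.55 224 232 [0.438 0.334 0.   ]
top ref_block 0.56 242 199 [0.551 0.275 0.   ]
```

View pics/s16.png

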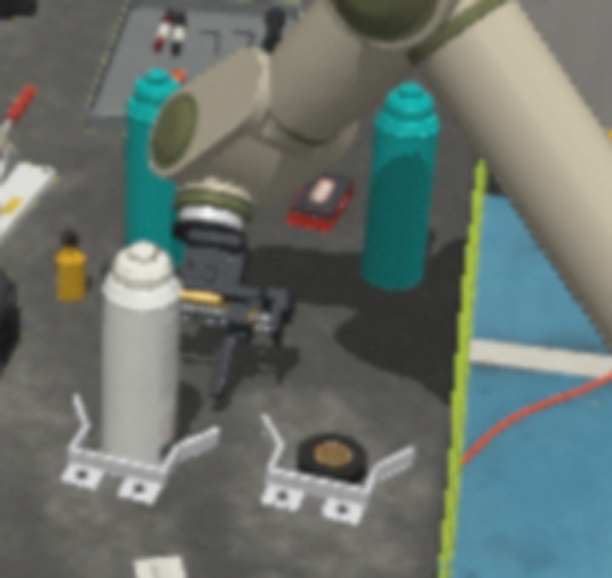

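View pics/t16.png

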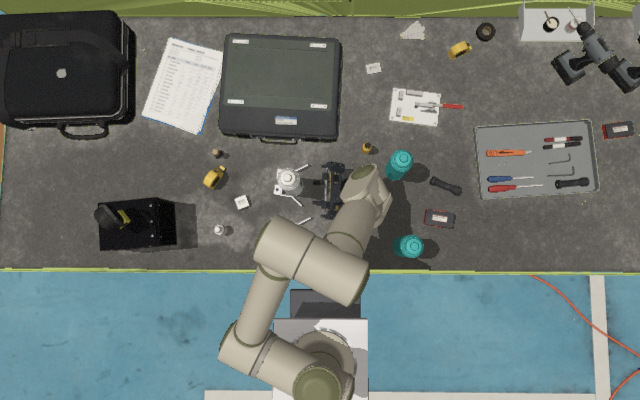

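move_arm:
  moves:
    - [[0.054,-0.003,-0.003,-0.007,0],[0.054,-0.003,-0.003,-0.007,0],[0.054,-0.003,-0.003,-0.006,0],[0.054,0,0,0,0],[0.054,0,0,0,0]]

```text
clock: 28.0
eef_pos: [0.554, 0.0109, 0.0229]
ee_rot: [0.654, 0.281, 0.647, 0.272]
wrist_force: [0.3, 0.6, 0.5]
finger_gap: 0.0535
```

```bash
python3 look.py 17; python3 - <<'E'
from clr import *
print(clr(s["eef_pos"])[3::2], s["wrist_force"].round(1), abs(s["dq"]).max())
arm.finish_job()
E
```

```text
tcp [0.554  0.011  0.0229] F [-0.   0.2 -0.4] 28.05
far 488 [ 0.6573 -0.2515] lo [ 0.6572 -0.2515] hi [ 0.6579 -0.2516]
near 561 [ 0.3963 -0.2785] lo [ 0.3961 -0.2783] hi [ 0.3966 -0.2784]
white few 8
[{'fore': np.float64(0.085), 'bar': np.float64(0.107), 'neck': np.float64(0.108), 'wrist': np.float64(0.073)}, {'fore': np.float64(0.018), 'bar': np.float64(0.084), 'neck': np.float64(0.069), 'wrist': np.float64(0.017)}] [-0.   0.2 -0.4] 0.004921204611191277
the job is handed in; nothing more can be done
```

The white can is in the empty bay against the back wall and standing upright, and I handed the job in at about 28 s. No verdict was reported.

**How it was done:** The moves have no tilt command, so I over-reached at the arm's limit to lean the tool about 46°, with the fingertips leading. I cradled the can between the fingertips, set 54 mm apart, touching it about 3 cm above the bench. That is slightly above the 25 mm mark in the brief, and I chose it so the forearm cleared the near turquoise can. I pushed the can out between the two turquoise cans and into the bay. The push force rose to about 5 N when the can met the back wall, and then I backed the hand off.

**Last checks:**
- **Can in the bay:** the side camera puts it at x between −3 and +2 mm and y between +6 and +7 mm in the bay frame. My two bay fits (one from each camera) disagree by about 4 mm, but every reading is within tolerance.
- **Upright:** the lean measured over the can's height is within about 1°. I did not re-measure the can after the final 25 mm of hand retreat, because the search window missed it.
- **Turquoise cans:** both are within about 1 mm of where they started.
- **Tape roll and other things:** the networks place them about where they were, mostly within 1 cm and at worst 1.7 cm (the tape measure), which I take as noise. In the last pictures the torch was found only from the top and the roll only from the side. I have no starting top-view reading for the oil bottle, but its side reading agrees.
- **Arm:** wrist force was about zero, and the closest estimated distance to the turquoise cans was 17 mm.

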